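# Shut down the soldering hearth and pile up the fire-brick tiles

## Task

Shut down the soldering station: turn the gas cock fully closed and then, with the gas off, pull the sprung bleed knob up to its stop, hold it there for a good second or two, and let it spring back. Also tidy every loose fire-brick tile, including the one left askew on the hearth slab, into one square pile lying flat on the middle of the hearth slab, lengthwise along the slab, edges lined up, with all the long tiles underneath the short ones; leave the gas off and do not knock over or push away the jar, bowl, cup or cone.

Things in the scene. Friction and masses are not known exactly. Their poses are not given: they have to be found in the camera images.
- hearth: Fixed soldering turntable: round steel disc, 210 mm across and 10 mm thick, carrying a fixed grey refractory slab 170 x 94 mm whose top is 34 mm above the bench. Origin at the centre of its underside; x along the slab's length, z up.
- slab_top (a point): Centre of the slab's top face, 34 mm above the bench; axes as the hearth: x along the slab's length.
- long1: Loose pale fire-brick tile, a flat block 120 x 60 x 18 mm (x, y, z), one of up to three long ones. Origin at its centre; x along its length, z through its thickness (either face may be up). None if absent.
- long2: Loose pale fire-brick tile, a flat block 120 x 60 x 18 mm (x, y, z), one of up to three long ones. Origin at its centre; x along its length, z through its thickness (either face may be up). None if absent.
- long3: Loose pale fire-brick tile, a flat block 120 x 60 x 18 mm (x, y, z), one of up to three long ones. Origin at its centre; x along its length, z through its thickness (either face may be up). None if absent.
- short1: Loose pale fire-brick tile, a flat block 80 x 60 x 18 mm (x, y, z), one of up to three short ones. Origin at its centre; x along its length, z through its thickness (either face may be up). None if absent.
- short2: Loose pale fire-brick tile, a flat block 80 x 60 x 18 mm (x, y, z), one of up to three short ones. Origin at its centre; x along its length, z through its thickness (either face may be up). None if absent.
- short3: Loose pale fire-brick tile, a flat block 80 x 60 x 18 mm (x, y, z), one of up to three short ones (this one starts lying askew on the slab). Origin at its centre; x along its length, z through its thickness (either face may be up). None if absent.
- manifold: Fixed gas manifold to the robot's right: a brass bar 145 x 34 mm, its top 40 mm above the bench, on a grey base plate 190 x 66 mm. Origin on the bench; x along the bar, away from the robot at yaw 0. The bleed knob stands on it at x = -60 mm, the gas cock at x = +20 mm.
- cock (a joint): Angle of the gas cock's steel lever about its upright axis, 0 = closed (lever across the bar, towards the manifold's +y, the hearth side), 1.57 = open (lever along the bar, towards manifold +x); seen from above it closes anticlockwise. Stops at both ends; it stays where it is left.
- cock_hinge (a point): Point on the cock's axis at mid-height of the lever, 73 mm above the bench; fixed, axes as the manifold.
- cock_grip (a point): Point on the lever 53 mm from its axis, at mid-height. The lever is an upright flat bar 10 mm thick and 18 mm tall (64 to 82 mm above the bench) that ends 68 mm from the axis. This point's y points outwards along the lever, x across its thickness.
- bleed (a joint): Lift of the sprung bleed knob in m: 0 = down, 0.025 = pulled up to its stop. The spring (4 to 9 N) pulls it down when released.
- bleed_grip (a point): Centre of the bleed knob's grip, an upright steel cylinder 26 mm in diameter and 24 mm tall, centred 78 mm above the bench when down; moves with the knob.
- flux_jar: Bystander: small amber jar 42 mm across, 55 mm tall, origin under its centre.
- dish: Bystander: white bowl 68 mm across, 26 mm tall, origin under its centre.
- cup: Bystander: copper cup 60 mm across, 60 mm tall, origin under its centre.
- mandrel: Bystander: steel cone, 120 mm tall on a foot 60 mm across, origin under its centre.
Mind the look-alikes: they are no part of the job. Leave any red or yellow look-alike of the short1 alone. Leave any turquoise look-alike of the hearth alone.

How it is judged (in metres and radians):
On the way, in this order (a step that is already met when the one before it is completed fails the run):
1. the gas cock is closed (value of joint cock below 0.1 rad), for 0.2 s.
2. with the cock closed, the bleed knob is held up at its stop (value of joint cock below 0.1 rad and value of joint bleed above 0.021 m), for 0.8 s.
At the end, for the whole second after the job is handed in: Cock closed (<0.10 rad), bleed knob down (<6 mm), all tiles at rest in one pile on the slab: centres within 15 mm of the slab's and 10 mm of each other from above, within 0.10 rad of the slab's length, flat within 0.06 rad, long tiles below short ones; jar, bowl, cup and cone not disturbed (value of joint cock below 0.1 rad and value of joint bleed below 0.006 m and horizontal distance between each of long1, long2, long3, short1, short2, short3 and slab_top below 0.015 m and angle between the x axis of each of long1, long2, long3, short1, short2, short3 and the x axis of hearth, either way round below 0.1 rad and angle between the z axis of each of long1, long2, long3, short1, short2, short3 and the z axis of hearth, either way round below 0.06 rad and z of long1 in the frame of slab_top between 0.004 and 0.108 m and linear speed of each of long1, long2, long3, short1, short2, short3 below 0.02 m/s and z of long2 in the frame of slab_top between 0.004 and 0.108 m and z of long3 in the frame of slab_top between 0.004 and 0.108 m and z of short1 in the frame of slab_top between 0.004 and 0.108 m and z of short2 in the frame of slab_top between 0.004 and 0.108 m and z of short3 in the frame of slab_top between 0.004 and 0.108 m and horizontal distance between long1 and long2 below 0.01 m and horizontal distance between each of long1, long2 and long3 below 0.01 m and horizontal distance between each of long1, long2, long3 and short1 below 0.01 m and horizontal distance between each of long1, long2, long3, short1 and short2 below 0.01 m and horizontal distance between each of long1, long2, long3, short1, short2 and short3 below 0.01 m and ((angle between short1's own z axis and vertical below 1.57 rad and z of long1 in the frame of short1 below 0 m) or (angle between short1's own z axis and vertical above 1.57 rad and z of long1 in the frame of short1 above 0 m)) and ((angle between short2's own z axis and vertical below 1.57 rad and z of long1 in the frame of short2 below 0 m) or (angle between short2's own z axis and vertical above 1.57 rad and z of long1 in the frame of short2 above 0 m)) and ((angle between short3's own z axis and vertical below 1.57 rad and z of long1 in the frame of short3 below 0 m) or (angle between short3's own z axis and vertical above 1.57 rad and z of long1 in the frame of short3 above 0 m)) and ((angle between short1's own z axis and vertical below 1.57 rad and z of long2 in the frame of short1 below 0 m) or (angle between short1's own z axis and vertical above 1.57 rad and z of long2 in the frame of short1 above 0 m)) and ((angle between short2's own z axis and vertical below 1.57 rad and z of long2 in the frame of short2 below 0 m) or (angle between short2's own z axis and vertical above 1.57 rad and z of long2 in the frame of short2 above 0 m)) and ((angle between short3's own z axis and vertical below 1.57 rad and z of long2 in the frame of short3 below 0 m) or (angle between short3's own z axis and vertical above 1.57 rad and z of long2 in the frame of short3 above 0 m)) and ((angle between short1's own z axis and vertical below 1.57 rad and z of long3 in the frame of short1 below 0 m) or (angle between short1's own z axis and vertical above 1.57 rad and z of long3 in the frame of short1 above 0 m)) and ((angle between short2's own z axis and vertical below 1.57 rad and z of long3 in the frame of short2 below 0 m) or (angle between short2's own z axis and vertical above 1.57 rad and z of long3 in the frame of short2 above 0 m)) and ((angle between short3's own z axis and vertical below 1.57 rad and z of long3 in the frame of short3 below 0 m) or (angle between short3's own z axis and vertical above 1.57 rad and z of long3 in the frame of short3 above 0 m))); the robot touches nothing.
It fails at once if the jar, bowl, cup or cone is knocked over or pushed more than 8 cm (angle between any of flux_jar, dish, cup, mandrel's own z axis and vertical above 0.6 rad or distance of any of flux_jar, dish, cup, mandrel from where it was at the start of the episode above 0.08 m).
Of long1, long2, long3, short1, short2 only 3 to 5 are there at a start; the rules pass over those that are not, and their reading is None.
At some moment in a run one of long1, long2, long3, short1, short2, short3 may be knocked a few centimetres aside while the robot is not near it.
Once in a run the grip may slacken for a moment while it holds something.
It also fails if it takes over 210 s, if anything falls off the work surface, if the arm or the gripper's body presses on something with over 40 N, if the wrist force passes 120 N, or if a joint passes its speed limit or range.

## Robot

A 7-joint arm with a two-finger parallel gripper is mounted at the origin on the work surface. World frame = base frame: x ahead of the robot, y to its left, z up, the work surface at z = 0. Lengths are in mm, angles in degrees, forces in N, time in s.
With the tool pointing down it reaches from about 350 to 900 mm from the base axis. Payload 7.2 kg.
Tool frame: the origin (TCP) lies on the centre line of the jaws, within the pads' length; the fingertips stand 14 mm ahead of it and the grasp point (between the pads) lies 5 mm behind it; x points along the fingers, y is the direction in which the jaws open and shut, and the axes are right-handed (so a half turn about x gives the same grasp; the last joint's range is limited). The gripper opens to 88 mm and grips with 3 to 60 N. Pads are 20 mm wide; open, the fingers measure 115 mm over their backs; the gripper's body (75 mm by 178 mm) begins 61 mm behind the grasp point.
Start: joints at [-73.235, 23.554, -0.728, 91.456, 0.321, 64.991, -4.71], TCP at [220.649, 584.759, 236.653] pointing down, gripper open.
Joint ranges: [-169.25, 169.25], [-16.82, 113.86], [-84.01, 82.57], [7.8, 145.47], [-59.2, 239.2], [7.22, 106.19], [-163.78, 163.78]. Speed limits (degrees/s): [136.94, 136.94, 172.46, 172.46, 180, 180, 180].

## Interface

Orientations are given as a 3x3 rotation matrix whose columns are the frame's x, y, z axes.
In Python, from station import r gives the robot as it stands.
- The arm moves only by the tool send_rows, never from a script. Its argument "series" is a list of rows, each a list of 3 entries, a list of its own where there are three numbers: the shift along the tool's x, y, z in mm, then the turn, a rotation vector about the tool's x, y, z in rad, then the gripper command: -1 is fully open, 1 is shut, values between are in proportion. A call has 1 to 20 rows; each row is the pose to reach, as a shift and turn from the pose commanded when the call began, along the tool's axes at that moment; what a row does not reach only later rows make up. A row lasts 1/8 s, in which the tool goes at most 62.5 mm and 10.7 degrees, less where a joint would pass 70% of its speed; a pose out of reach is approached as far as the arm can. A call with a gripper value outside its range is refused whole. The fingers move at their own pace and stop on an object; the grip force is fixed at half the most. Time passes only in rows, so rows that repeat a pose let the fingers close. It gives the time, the measured TCP pose, the force and the opening at its end, in the units of the state.
- r.state(): the state, without advancing time (a new reading comes with each control period).
- r.snapshot(name): name is "scene" or "side" or "wrist"; returns the picture (384x512x3 uint8, red, green, blue); there is no depth.
- r.camera_info(name): a dict with "K" (3x3 intrinsics, pixels), "k1" (the pictures are not rectified: a ray, as slopes to the right and down, at radius r is drawn at 1 + k1 r^2 times it, then the intrinsics apply), "position" and "orientation" of the camera in the world. Camera axes: x right, y up, looking along -z (the intrinsics and any distortion apply to the point x, -y, -z); pixel columns grow to the right and rows downward; lengths in mm; the calibration is good to about 2 mm. A picture is of the moment at which its call begins: read the wrist's pose just before it. camera_info takes no time and is no camera call; for the wrist camera it gives the pose at the moment of the call.
- r.finish_job(): hands the job in, once; it reports no verdict.
Trained networks look in the newest picture that a camera, given by its name, has taken for a name from the list of things; names that differ only in an ending like _2 or _b are one class to them, and where a whole thing is asked for, a point or a joint stands for the part that bears it (a point fixed in the world has none). Each returns a list of dicts, best first, with "conf" (0 to 1); they miss things now and then, are a little off and sometimes report something else, mostly with a low value. They report only what shows in the picture. A call takes as long as a camera call. They do not tell look-alikes from the thing itself.
- r.spot_in(query, camera): "box" ([centre column, centre row, width, height] in pixels, round what is visible of it).
The state is a dict: "time_s": time; "joints": joint angles; "dq": joint speeds; "joint_efforts": joint torques, N m; "tool_pos": TCP position; "tool_rot": TCP orientation; "force": force on the tool from outside, world axes, zero at the start; "moment": the same for the moment, N m; "width": finger opening in mm.
Only numpy, scipy, OpenCV 4.12 (cv2) and the standard library are available. Lean on these libraries where they do the work, as an engineer would, in place of code of your own. Each camera call takes 0.05 s, during which the arm holds its last target.

## Working session

There is one attempt and no reset: what is moved stays moved. The work goes in short steps, Python scripts to look and compute and a tool call to move; the robot and the scene stay as the last step left them, time stands still between calls to the robot, and variables do not carry over. Pictures are saved under pics/ and viewed, and the job is handed in when it is done.

Besides the shell and the picture viewer there is one more tool, called after ">>>" by a JSON object that holds its "op" and its "data", one argument or row to a line. send_rows: Moves the arm, as the interface text tells. Its arguments: {"type":"object","properties":{"series":{"type":"array"}},"required":["series"]}

```bash
ls; mkdir -p pics
python3 - <<'E'
from station import r
import cv2
s=r.state();print(s)
for n in ["scene","side","wrist"]:
    im=r.snapshot(n);cv2.imwrite(f"pics/{n}0.png",im[:,:,::-1]);c=r.camera_info(n);print(n,c)
E
```

```text
pics
{'time_s': 0.0, 'joints': array([-73.23448853,  23.59877102,  -0.72770808,  91.50265529,
         0.32366344,  64.99170105,  -4.70969544]), 'dq': array([ 0.01215871, -0.00617133,  0.07601332,  0.00849668, -0.02890863,
        0.06860966,  0.04373732]), 'joint_efforts': array([ 7.47939102e-04, -5.87968147e+01,  6.42043110e-01, -2.91070801e+01,
       -5.38786221e-02,  1.85681909e-02,  1.77870643e-04]), 'tool_pos': array([220.53621297, 584.28526039, 235.83265661]), 'tool_rot': array([[-4.07217193e-04,  3.53001919e-01,  9.35622509e-01],
       [-1.53701052e-03,  9.35621261e-01, -3.53002116e-01],
       [-9.99998736e-01, -1.58181017e-03,  1.61566599e-04]]), 'force': array([1.00012438, 0.05207121, 0.1571461 ]), 'moment': array([ 0.0170059 , -0.03017114,  0.06214581]), 'width': 87.76852706655392}
scene {'K': array([[500.16198271,   0.        , 257.45084178],
       [  0.        , 500.16198271, 202.52357369],
       [  0.        ,   0.        ,   1.        ]]), 'k1': 0.06134653185491824, 'position': array([1037.99626319,  990.33633694, 1505.27672148]), 'orientation': array([[-8.5079416
[... 340 characters left out ...]
49295081059430014, 'position': array([ 353.45369375, -704.887764  ,  918.61925415]), 'orientation': array([[ 0.98646599,  0.11338633, -0.11844153],
       [-0.16371022,  0.72143401, -0.67285358],
       [ 0.00915535,  0.68313725,  0.73023261]])}
wrist {'K': array([[267.48299417,   0.        , 255.65967449],
       [  0.        , 267.48299417, 188.82161198],
       [  0.        ,   0.        ,   1.        ]]), 'k1': -0.05912302594926427, 'position': array([151.39903556, 611.02050274, 384.54594763]), 'orientation': array([[ 3.52530877e-01, -9.00752388e-01, -2.53706750e-01],
       [ 9.35799741e-01,  3.39064491e-01,  9.65096651e-02],
       [-9.08361110e-04, -2.71441348e-01,  9.62454554e-01]])}
```

View pics/scene0.png

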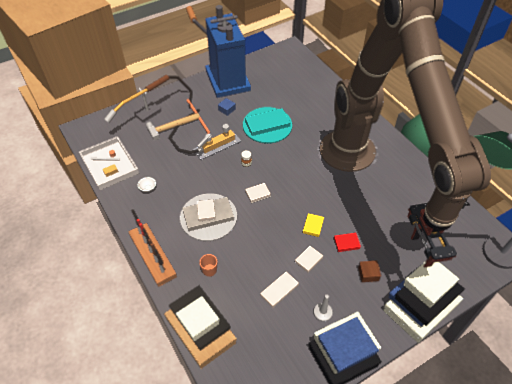

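View pics/side0.png

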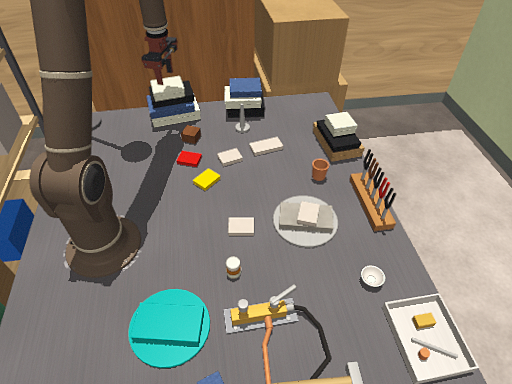

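View pics/wrist0.png

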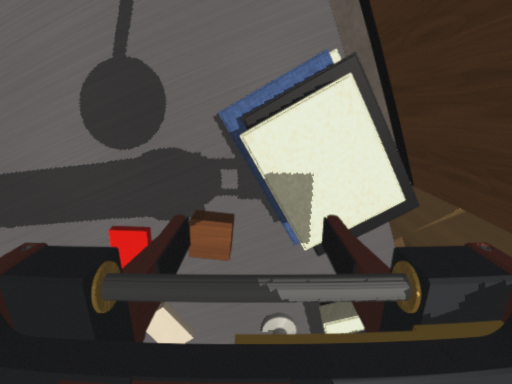

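```bash
cat > h.py <<'E'
import numpy as np, cv2
from station import r
def pix2w(c,uv,z):
    K=c["K"];k1=c["k1"];u=(uv[0]-K[0,2])/K[0,0];v=(uv[1]-K[1,2])/K[1,1]
    rd=np.hypot(u,v);q=rd
    for _ in range(20): q=rd/(1+k1*q*q)
    f=q/rd if rd>0 else 1
    d=c["orientation"]@np.array([u*f,-v*f,-1]);p=c["position"];t=(z-p[2])/d[2]
    return p+t*d
def proj(c,P):
    P=np.atleast_2d(P);q=(P-c["position"])@c["orientation"]
    x=q[:,0]/-q[:,2];y=-q[:,1]/-q[:,2];f=1+c["k1"]*(x*x+y*y)
    return np.stack([c["K"][0,0]*x*f+c["K"][0,2],c["K"][1,1]*y*f+c["K"][1,2]],1)
def crop(im,x0,y0,x1,y1,name,s=4):
    o=cv2.resize(im[y0:y1,x0:x1,::-1],None,fx=s,fy=s,interpolation=cv2.INTER_CUBIC);cv2.imwrite("pics/"+name,o)
E
python3 - <<'E'
from h import *
for cam in ["scene","side"]:
    im=r.snapshot(cam);c=r.camera_info(cam)
    np.save(f"{cam}.npy",im)
    for q in ["hearth","long1","short1","manifold","cock_grip","bleed_grip","flux_jar","dish","cup","mandrel"]:
        for d in r.spot_in(q,cam):
            if d["conf"]>.15: print(cam,q,round(d["conf"],2),np.round(d["box"]),np.round(pix2w(c,d["box"][:2],10)))
im=np.load("scene.npy");crop(im,100,100,300,250,"s1.png");crop(im,240,170,400,310,"s2.png",4)
im=np.load("side.npy");crop(im,170,130,340,250,"d1.png",4);crop(im,200,240,330,340,"d2.png",6)
E
```

```text
scene hearth 0.8 [207. 216.  54.  49.] [642.   1.  10.]
scene hearth 0.65 [268. 124.  47.  37.] [ 197. -282.   10.]
scene long1 0.77 [279. 290.  37.  33.] [578. 386.  10.]
scene short1 0.7 [206. 207.  20.  21.] [627. -39.  10.]
scene short1 0.69 [314. 227.  25.  25.] [338. 242.  10.]
scene short1 0.67 [310. 259.  30.  18.] [425. 343.  10.]
scene manifold 0.9 [204. 133.  72.  53.] [ 451. -379.   10.]
scene cock_grip 0.41 [206. 141.  11.  12.] [ 469. -333.   10.]
scene flux_jar 0.68 [246. 157.  13.  21.] [ 372. -172.   10.]
scene flux_jar 0.2 [207. 209.  18.  23.] [625. -29.  10.]
scene dish 0.67 [149. 186.  24.  12.] [ 764. -240.   10.]
scene cup 0.6 [209. 265.  17.  20.] [733. 183.  10.]
scene mandrel 0.88 [321. 307.  17.  20.] [500. 507.  10.]
side hearth 0.67 [305. 223.  61.  54.] [632. -20.  10.]
side hearth 0.6 [169. 326.  82.  80.] [ 199. -296.   10.]
side long1 0.91 [267. 149.  31.  16.] [579. 357.  10.]
side short1 0.9 [308. 215.  21.  24.] [650.   9.  10.]
side short1 0.78 [242. 228.  29.  17.] [430. -10.  10.]
side short1 0.69 [232. 157.  24.  17.] [436. 332.  10.]
side short1 0.61 [191. 159.  22.  15.] [282. 344.  10.]
side short1 0.58 [208. 180.  25.  22.] [337. 221.  10.]
side manifold 0.92 [279. 335. 104.  98.] [ 475. -362.   10.]
side manifold 0.62 [308. 224.  61.  54.] [639. -25.  10.]
side manifold 0.46 [310. 218.  21.  27.] [654.  -1.  10.]
side cock_grip 0.76 [283. 297.  26.  20.] [ 507. -263.   10.]
side flux_jar 0.49 [232. 266.  14.  22.] [ 381. -144.   10.]
side cup 0.58 [320. 169.  14.  23.] [749. 218.  10.]
side mandrel 0.64 [241. 118.  12.  27.] [506. 579.  10.]
```

```bash
cd pics; python3 -c "
import cv2
for n in ['s1','s2','d1','d2']: print(cv2.imread(n+'.png').shape)"
```

```text
(600, 800, 3)
(560, 640, 3)
(480, 680, 3)
(600, 780, 3)
```

View pics/s1.png

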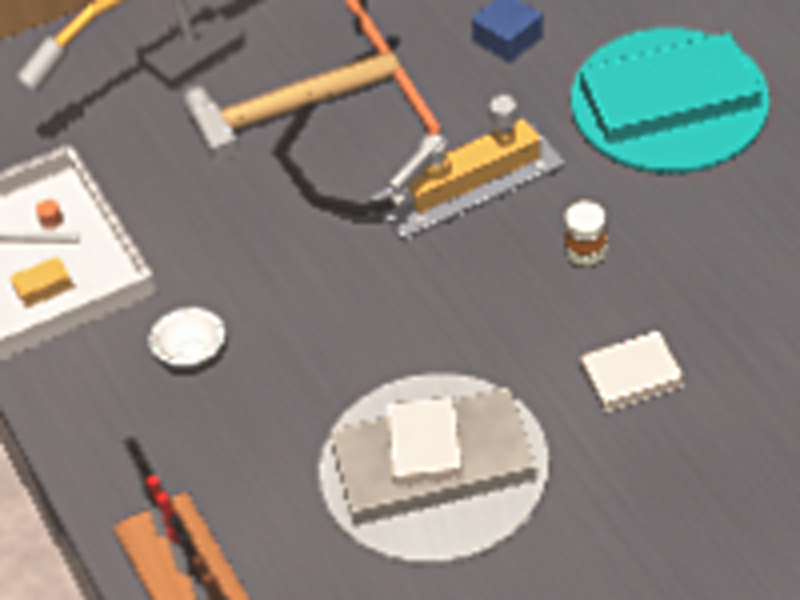

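View pics/s2.png

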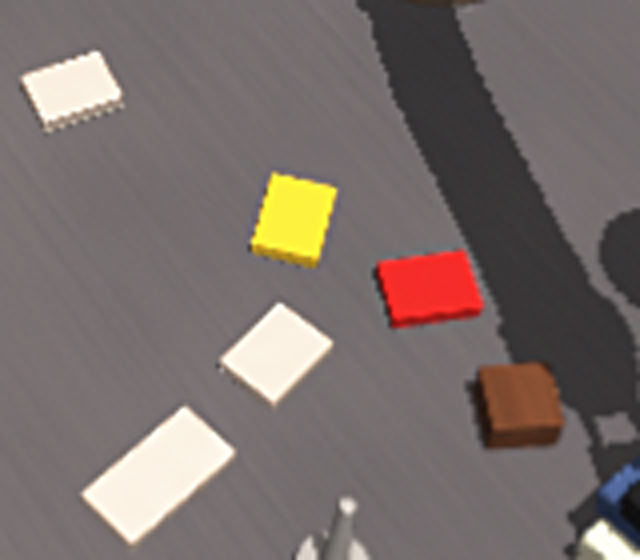

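View pics/d1.png

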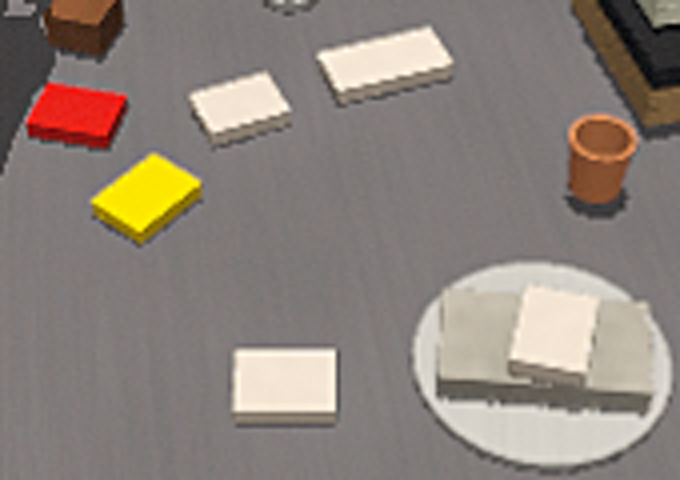

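View pics/d2.png

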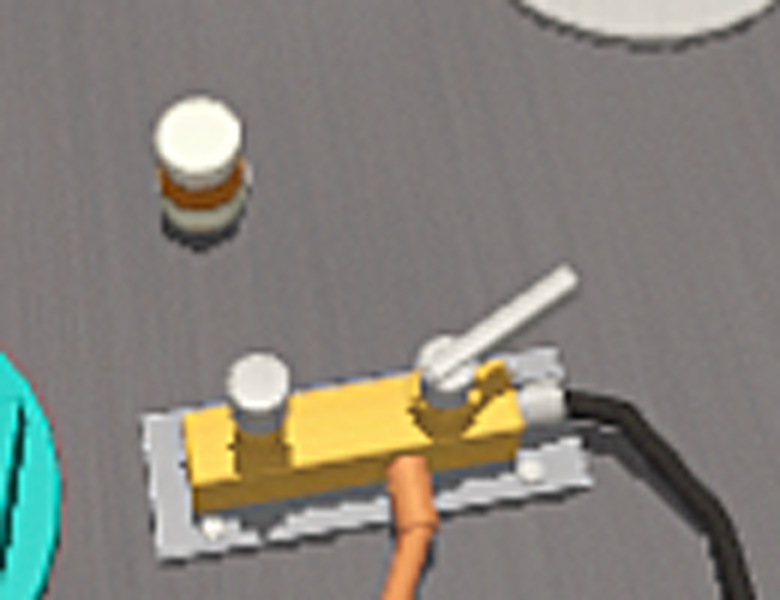

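```bash
cat >> h.py <<'E'
from scipy.optimize import minimize
from scipy.ndimage import gaussian_filter
def topfit(cam,c,im,p0,L,W,z,yaws=None,thr=None,win=28,verbose=False):
    """fit top face rectangle at height z near world p0 -> x,y,yaw"""
    uv=proj(c,[[p0[0],p0[1],z]])[0]
    h,w=im.shape[:2]
    u0,v0=max(int(uv[0])-win,0),max(int(uv[1])-win,0)
    u1,v1=min(int(uv[0])+win,w),min(int(uv[1])+win,h)
    S=4
    sub=cv2.resize(im[v0:v1,u0:u1],None,fx=S,fy=S,interpolation=cv2.INTER_LINEAR).astype(float)
    t=thr if thr else 205
    m=((sub[...,0]>t)&(sub[...,0]-sub[...,2]<70)&(sub[...,2]>t-50)).astype(np.uint8)
    n,lab,st,cen=cv2.connectedComponentsWithStats(m)
    if n<2: return None
    ctr=(np.array(uv)-[u0,v0])*S
    sc=[st[i,4]/(1+np.hypot(*(cen[i]-ctr))/20) if st[i,4]>80 else 0 for i in range(n)];sc[0]=0
    m=(lab==int(np.argmax(sc))).astype(np.uint8)
    mf=gaussian_filter(m.astype(float),2)
    g=[]
    cc=cen[int(np.argmax(sc))]
    pc=pix2w(c,[(cc[0]+.5)/S-.5+u0,(cc[1]+.5)/S-.5+v0],z)
    def quad(q):
        R=np.array([[np.cos(q[2]),-np.sin(q[2])],[np.sin(q[2]),np.cos(q[2])]])
        k=np.array([[L,W],[-L,W],[-L,-W],[L,-W]])/2@R.T+q[:2]
        P=proj(c,np.c_[k,[z]*4]); return (P-[u0,v0]+.5)*S-.5
    def cost(q):
        o=np.zeros(m.shape,np.uint8);cv2.fillPoly(o,[np.round(quad(q)*16).astype(np.int32)],1,shift=4)
        of=gaussian_filter(o.astype(float),2)
        return ((of-mf)**2).sum()
    best=None
    for y in np.arange(0,np.pi,np.pi/12):
        x0=np.r_[pc[:2],y]
        rr=minimize(cost,x0,method="Nelder-Mead",options=dict(initial_simplex=x0+np.array([[0,0,0],[6,0,0],[0,6,0],[0,0,.12]]),maxiter=90))
        if best is None or rr.fun<best.fun: best=rr
    q=best.x;q[2]=(q[2]+np.pi/2)%np.pi-np.pi/2
    return np.round([q[0],q[1],np.degrees(q[2])],1),round(best.fun/m.sum(),3),int(m.sum())
E
python3 - <<'E'
from h import *
for cam in ["scene","side"]:
    im=np.load(cam+".npy");c=r.camera_info(cam)
    for n,p,L,z in [("long",(579,375),120,18),("shA",(428,340),80,18),("shB",(430,-5),80,18),("sh3",(630,-20),80,52)]:
        for LL in (80,120): print(cam,n,LL,topfit(cam,c,im,p,LL,60,z))
side=r.camera_info("side");sc=r.camera_info("scene")
for z,(a,b),nm in [(90,((243,303.3),(225.5,125.7)),"knob"),(84,((274.2,300),(209.2,136.7)),"hub"),(82,((295,286.3),(198.2,147.5)),"tip")]:
    print(nm,pix2w(side,a,z).round(),pix2w(sc,b,z).round())
print(side["K"] is None)
E
```

```text
scene long 80 (array([589.8, 386. ,  11. ]), np.float64(0.27), 9723)
scene long 120 (array([578. , 384.2,  11. ]), np.float64(0.002), 9723)
scene shA 80 (array([429.2, 340.7,  15.3]), np.float64(0.001), 5683)
scene shA 120 (array([413.5, 336.2,  13.8]), np.float64(0.43), 5683)
scene shB 80 (array([427. ,   3.7,  -9. ]), np.float64(0.006), 4154)
scene shB 120 (array([421.5,   4.4,  -7.4]), np.float64(0.458), 4154)
scene sh3 80 (array([639.8, -10.3,  67.2]), np.float64(0.378), 9336)
scene sh3 120 (array([637. , -17.5,  67.2]), np.float64(0.316), 9336)
side long 80 (array([573.5, 378.8,  11.2]), np.float64(0.258), 4668)
side long 120 (array([576.2, 379.5,  10.8]), np.float64(0.004), 4668)
side shA 80 (array([427.9, 336.5,  14. ]), np.float64(0.007), 3405)
side shA 120 (array([443.4, 340.4,  17. ]), np.float64(0.454), 3405)
side shB 80 (array([426. ,  -1.1,  -9.2]), np.float64(0.005), 6031)
side shB 120 (array([417.2,   0.6,  -9.5]), np.float64(0.464), 6031)
side sh3 80 (array([642.8,  -2.2,  67.5]), np.float64(0.26), 8958)
side sh3 120 (array([646.6,   7.5,  66.9]), np.float64(0.238), 8958)
knob [ 393. -301.   90.] [ 392. -296.   90.]
hub [ 471. -302.   84.] [ 473. -282.   84.]
tip [ 532. -272.   82.] [ 536. -256.   82.]
False
```

```bash
cat >> h.py <<'E'
from scipy.spatial.transform import Rotation as Ro
def Rd(a):
    a=np.radians(a);return np.array([[0,np.cos(a),np.sin(a)],[0,np.sin(a),-np.cos(a)],[-1,0,0]])
def plan(*wps):
    """wps: (x,y,z,jawdeg) all expressed from current pose"""
    s=r.state();R=s["tool_rot"];p=s["tool_pos"]
    ja=np.degrees(np.arctan2(R[1,1],R[0,1]))
    print("t",round(s["time_s"],1),"pos",p.round(1),"jaw",round(ja,1),"w",round(s["width"],1),"F",s["force"].round(1),"j",s["joints"].round(0))
    for w in wps:
        sh=R.T@(np.array(w[:3])-p)
        rv=Ro.from_matrix(R.T@Rd(w[3])).as_rotvec()
        print(w,"->",sh.round(1).tolist(),rv.round(4).tolist(),"dist",round(np.linalg.norm(sh)))
E
python3 -c "
from h import *
plan((560,150,300,20),(424,-319,230,-32))"
```

```text
t 1.2 pos [220.6 584.7 236.7] jaw 69.3 w 88.0 F [-0.1 -0.   0.1] j [-73.  24.  -1.  91.   0.  65.  -5.]
(560, 150, 300, 20) -> [-63.3, -287.0, 471.0] [0.8609, -0.0, -0.0] dist 555
(424, -319, 230, -32) -> [6.6, -773.8, 509.3] [1.7685, -0.0, -0.0] dist 926
```

>>> {"op": "send_rows", "data": {
  "series": [
    [[-63, -287, 471], [0.86, 0, 0], -1],
    [[-63, -287, 471], [0.86, 0, 0], -1],
    [[-63, -287, 471], [0.86, 0, 0], -1],
    [[-63, -287, 471], [0.86, 0, 0], -1],
    [[-63, -287, 471], [0.86, 0, 0], -1],
    [[-63, -287, 471], [0.86, 0, 0], -1],
    [[-63, -287, 471], [0.86, 0, 0], -1],
    [[-63, -287, 471], [0.86, 0, 0], -1],
    [[-63, -287, 471], [0.86, 0, 0], -1],
    [[7, -774, 509], [1.77, 0, 0], -1],
    [[7, -774, 509], [1.77, 0, 0], -1],
    [[7, -774, 509], [1.77, 0, 0], -1],
    [[7, -774, 509], [1.77, 0, 0], -1],
    [[7, -774, 509], [1.77, 0, 0], -1],
    [[7, -774, 509], [1.77, 0, 0], -1],
    [[7, -774, 509], [1.77, 0, 0], -1],
    [[7, -774, 509], [1.77, 0, 0], -1],
    [[7, -774, 509], [1.77, 0, 0], -1],
    [[7, -774, 509], [1.77, 0, 0], -1],
    [[7, -774, 509], [1.77, 0, 0], -1]
  ]
}}

```text
time_s: 3.75
tool_pos: [424.6, -317.6, 229.7]
tool_rot: [[0.0, 0.849, -0.529], [0.001, -0.529, -0.849], [-1.0, -0.0, -0.001]]
force: [0.2, -0.2, -0.0]
width: 88.2
```

Run:
```python
from h import *
plan()
c=r.camera_info("wrist");im=r.snapshot("wrist");np.save("w1.npy",im);np.save("w1c.npy",c,allow_pickle=True)
crop(im,0,0,512,384,"w1.png",1.5)
```

```text
t 3.8 pos [ 424.6 -317.6  229.7] jaw -31.9 w 88.2 F [ 0.2 -0.2 -0. ] j [ -4.  18.  44. 107. -14.  61.  14.]
```

View pics/w1.png

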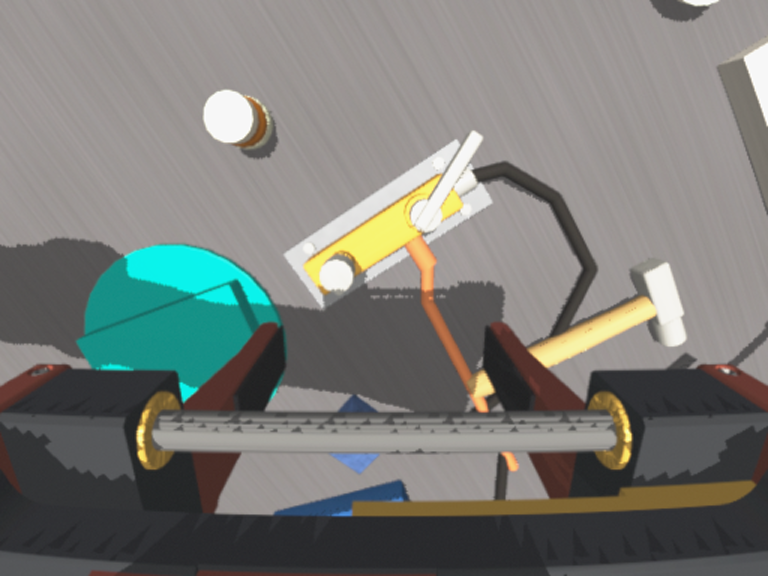

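Run:
```python
from h import *
im=np.load("w1.npy");crop(im,185,80,335,205,"w1c.png",5)
```

```text
(no output)
```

View pics/w1c.png

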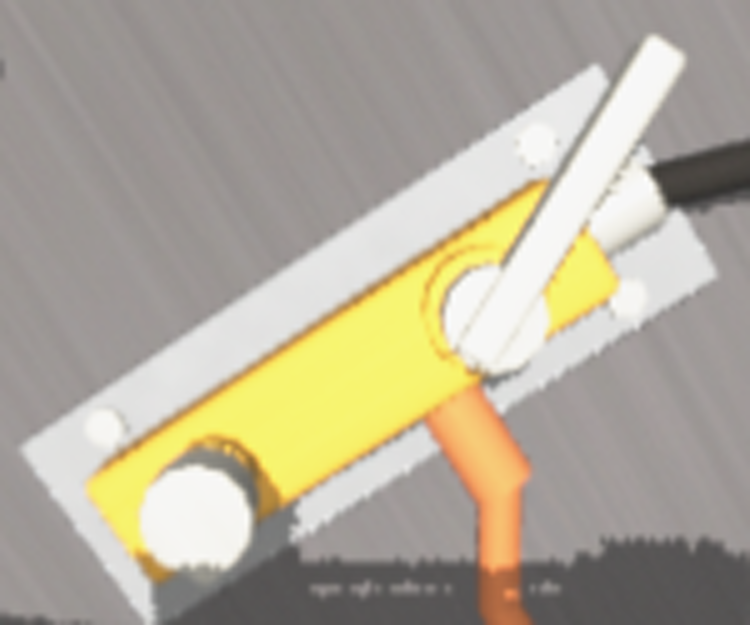

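Run:
```python
from h import *
c=np.load("w1c.npy",allow_pickle=True).item()
f=lambda u,v,z:pix2w(c,(u/5+185-.4,v/5+80-.4),z)[:2]
knob=f(197,517,90);hub=f(493,320,82);tip=f(668,50,82)
print(knob,hub,tip)
C=[f(540,183,40),f(620,285,40),f(160,580,40),f(88,485,40)];print(np.round(C,1), np.mean(C,0))
d=(C[0]-C[3]);d2=C[1]-C[2];yaw=[np.degrees(np.arctan2(*x[::-1])) for x in (d,d2)];print(yaw,np.linalg.norm(d),np.linalg.norm(d2))
y=np.radians(np.mean(yaw));m=np.mean(C,0);ux=np.array([np.cos(y),np.sin(y)])
print("knob",m-60*ux,"hinge",m+20*ux)
l=tip-hub;print("lever",np.degrees(np.arctan2(l[1],l[0])),np.linalg.norm(l))
```

```text
[ 394.89860021 -298.79887454] [ 473.15680879 -297.17839901] [ 533.35549586 -267.72223369]
[[ 501.2 -280.5]
 [ 505.9 -312.5]
 [ 365.  -315.6]
 [ 363.5 -284.3]] [ 433.90007889 -298.22415493]
[np.float64(1.609555282894666), np.float64(1.293527909962363)] 137.74543478299725 140.98764249603397
knob [ 373.91933249 -299.74404315] hinge [ 453.89366103 -297.71752553]
lever 26.073231063975392 67.01900924602276
```

```bash
python3 -c "
from h import *
plan((521,-274,140,-64),(521,-274,75,-64))"
```

```text
t 3.8 pos [ 424.6 -317.6  229.7] jaw -31.9 w 87.8 F [ 0.2  0.7 -0.4] j [ -4.  18.  44. 107. -14.  61.  14.]
(521, -274, 140, -64) -> [89.8, 58.7, -87.9] [0.5599, -0.0007, 0.0001] dist 139
(521, -274, 75, -64) -> [154.8, 58.7, -87.8] [0.5599, -0.0007, 0.0001] dist 187
```

>>> {"op": "send_rows", "data": {
  "series": [
    [[90, 58.7, -87.9], [0.56, 0, 0], 0.32],
    [[90, 58.7, -87.9], [0.56, 0, 0], 0.32],
    [[90, 58.7, -87.9], [0.56, 0, 0], 0.32],
    [[90, 58.7, -87.9], [0.56, 0, 0], 0.32],
    [[90, 58.7, -87.9], [0.56, 0, 0], 0.32],
    [[90, 58.7, -87.9], [0.56, 0, 0], 0.32]
  ]
}}

```text
time_s: 4.55
tool_pos: [519.8, -276.4, 140.8]
tool_rot: [[0.002, 0.437, -0.9], [-0.0, -0.9, -0.437], [-1.0, 0.001, -0.002]]
force: [-0.9, 0.9, 0.1]
width: 31.8
```

Run:
```python
from h import *
plan((521,-274,75,-64))
im=r.snapshot("wrist");crop(im,100,100,412,334,"w2.png",2)
im=r.snapshot("side");crop(im,220,220,350,340,"d3.png",5)
```

```text
t 4.5 pos [ 519.8 -276.4  140.8] jaw -64.1 w 31.8 F [-0.9  0.9  0.1] j [ -9.  32.  46. 105. -28.  55. -16.]
(521, -274, 75, -64) -> [65.8, -1.7, -2.0] [-0.0017, -0.0016, -0.0008] dist 66
```

View pics/w2.png

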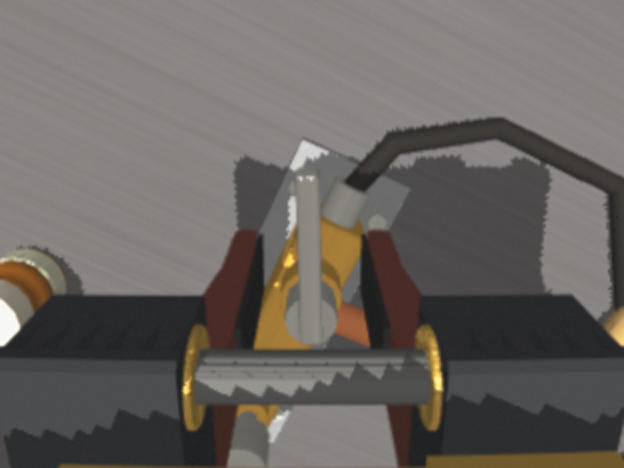

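View pics/d3.png

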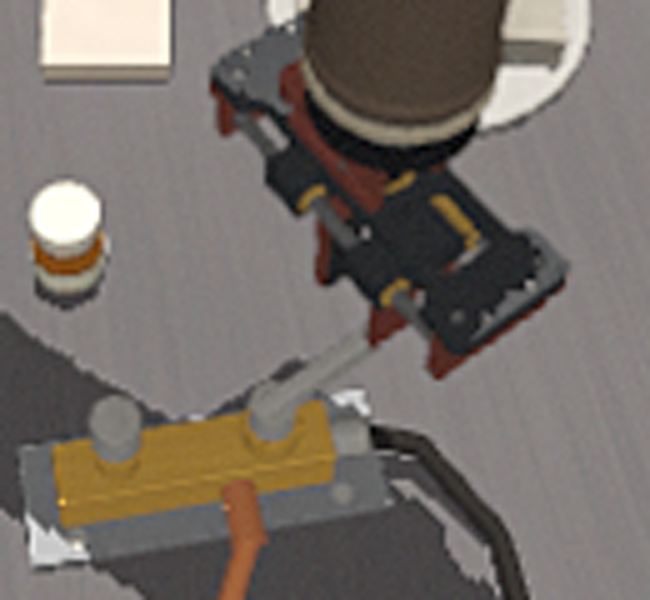

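Run:
```python
from h import *
H=np.array([473.3,-297.2])
W=[]
for th in list(np.arange(26,92,6.6)):
    t=np.radians(th);p=H+53*np.array([np.cos(t),np.sin(t)]);W.append((round(p[0],1),round(p[1],1),75,round(th-90,1)))
plan(*W)
```

```text
t 4.7 pos [ 519.9 -276.3  140.6] jaw -64.2 w 30.1 F [ 0.1 -0.5  0.1] j [ -9.  32.  46. 105. -28.  55. -16.]
(np.float64(520.9), np.float64(-274.0), 75, np.float64(-64.0)) -> [65.6, -1.7, -1.8] [-0.0028, -0.0015, -0.0005] dist 66
(np.float64(517.9), np.float64(-268.6), 75, np.float64(-57.4)) -> [65.6, -7.9, -1.5] [-0.118, -0.0015, -0.0006] dist 66
(np.float64(514.4), np.float64(-263.7), 75, np.float64(-50.8)) -> [65.6, -13.8, -0.5] [-0.2331, -0.0015, -0.0007] dist 67
(np.float64(510.2), np.float64(-259.2), 75, np.float64(-44.2)) -> [65.6, -19.7, 1.3] [-0.3483, -0.0014, -0.0008] dist 68
(np.float64(505.6), np.float64(-255.2), 75, np.float64(-37.6)) -> [65.6, -25.3, 3.7] [-0.4635, -0.0014, -0.0009] dist 70
(np.float64(500.6), np.float64(-251.8), 75, np.float64(-31.0)) -> [65.5, -30.5, 6.8] [-0.5787, -0.0013, -0.001] dist 73
(np.float64(495.2), np.float64(-248.9), 75, np.float64(-24.4)) -> [65.5, -35.5, 10.4] [-0.6939, -0.0013, -0.0011] dist 75
(np.float64(489.5), np.float64(-246.7), 75, np.float64(-17.8)) -> [65.5, -40.0, 14.5] [-0.8091, -0.0012, -0.0011] dist 78
(np.float64(483.6), np.float64(-245.2), 75, np.float64(-11.2)) -> [65.5, -43.9, 19.2] [-0.9243, -0.0012, -0.0012] dist 81
(np.float64(477.6), np.float64(-244.4), 75, np.float64(-4.6)) -> [65.5, -47.2, 24.2] [-1.0395, -0.0011, -0.0013] dist 84
```

>>> {"op": "send_rows", "data": {
  "series": [
    [[50, -1.7, -1.8], [0, 0, 0], 0.32],
    [[65.6, -1.7, -1.8], [0, 0, 0], 0.32],
    [[65.6, -1.7, -1.8], [0, 0, 0], 0.32],
    [[65.6, -7.9, -1.5], [-0.118, 0, 0], 0.32],
    [[65.6, -13.8, -0.5], [-0.233, 0, 0], 0.32],
    [[65.6, -19.7, 1.3], [-0.348, 0, 0], 0.32],
    [[65.6, -25.3, 3.7], [-0.463, 0, 0], 0.32],
    [[65.6, -30.5, 6.8], [-0.579, 0, 0], 0.32],
    [[65.6, -35.5, 10.4], [-0.694, 0, 0], 0.32],
    [[65.6, -40, 14.5], [-0.809, 0, 0], 0.32],
    [[65.6, -43.9, 19.2], [-0.924, 0, 0], 0.32],
    [[65.6, -47.2, 24.2], [-1.04, 0, 0], 0.32],
    [[65.6, -49.9, 29.6], [-1.15, 0, 0], 0.32],
    [[65.6, -49.9, 29.6], [-1.15, 0, 0], 0.32]
  ]
}}

```text
time_s: 6.4
tool_pos: [472.3, -244.8, 75.7]
tool_rot: [[0.002, 1.0, 0.028], [-0.001, 0.028, -1.0], [-1.0, 0.002, 0.001]]
force: [-0.4, 0.1, 0.7]
width: 29.9
```

Run:
```python
from h import *
plan()
im=r.snapshot("wrist");crop(im,100,100,412,334,"w3.png",2)
im=r.snapshot("side");crop(im,220,220,350,340,"d4.png",5)
```

```text
t 6.4 pos [ 472.3 -244.8   75.7] jaw 1.6 w 29.9 F [-0.4  0.1  0.7] j [  3.  28.  25. 115. -17.  41.  40.]
```

View pics/w3.png

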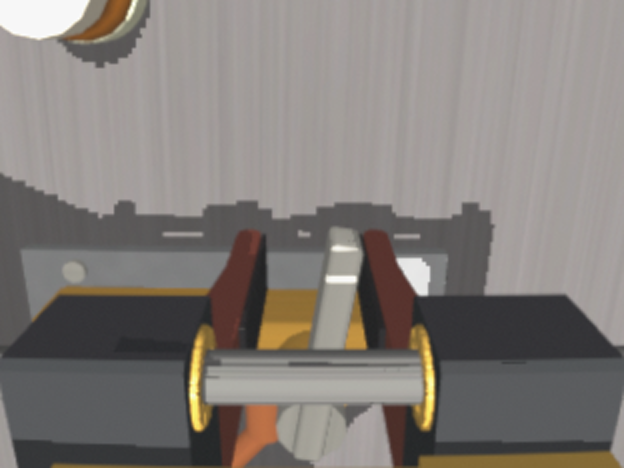

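View pics/d4.png

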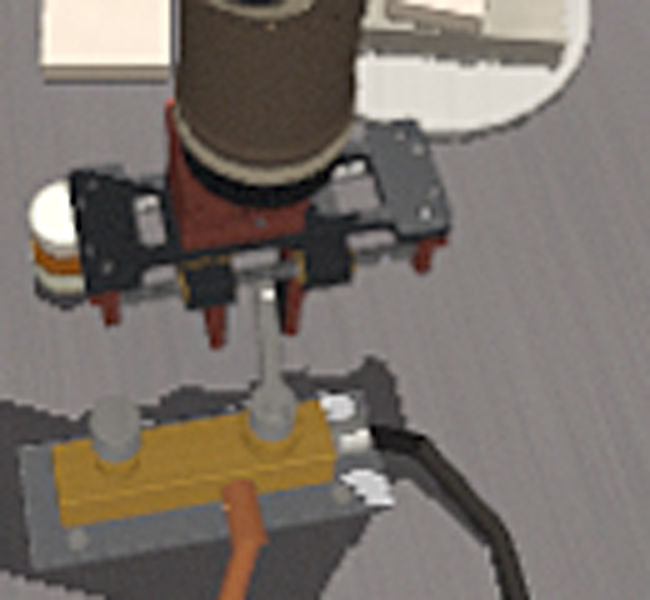

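>>> {"op": "send_rows", "data": {
  "series": [
    [[0, -4, 0], [0, 0, 0], 0.32],
    [[0, -8, 0.5], [0, 0, 0], 0.32],
    [[0, -10, 1], [0, 0, 0], 0.32],
    [[0, -10, 1], [0, 0, 0], 0.32]
  ]
}}

```text
time_s: 7.0
tool_pos: [462.5, -244.5, 74.1]
tool_rot: [[0.001, 1.0, 0.03], [0.0, 0.03, -1.0], [-1.0, 0.001, -0.0]]
force: [4.6, 2.7, -0.3]
width: 29.8
```

>>> {"op": "send_rows", "data": {
  "series": [
    [[0, -2, 0], [0, 0, 0], 0.32],
    [[0, -4, 0], [0, 0, 0], 0.32],
    [[0, -4, 0], [0, 0, 0], 0.32]
  ]
}}

```text
time_s: 7.38
tool_pos: [462.0, -244.7, 74.5]
tool_rot: [[0.007, 0.999, 0.032], [-0.002, 0.032, -0.999], [-1.0, 0.007, 0.002]]
force: [14.0, 2.0, -8.4]
width: 29.9
```

Run:
```python
from h import *
plan()
im=r.snapshot("wrist");crop(im,100,100,412,334,"w4.png",2)
```

```text
t 7.4 pos [ 462.  -244.7   74.5] jaw 1.8 w 29.9 F [14.   2.  -8.4] j [  3.  27.  25. 116. -17.  40.  41.]
```

View pics/w4.png

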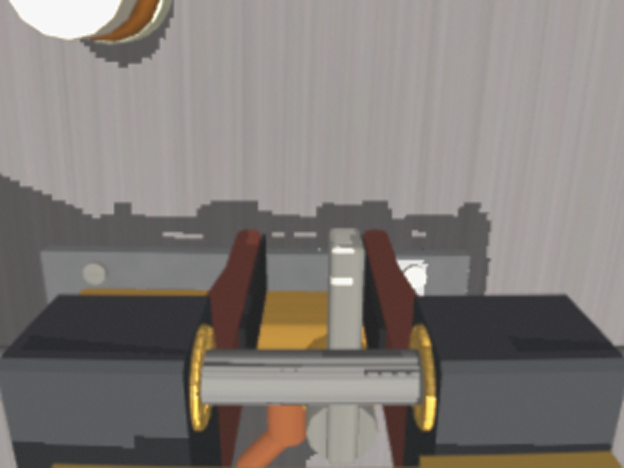

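>>> {"op": "send_rows", "data": {
  "series": [
    [[0, 9, 0], [0, 0, 0], 0.2],
    [[-30, 9, 0], [0, 0, 0], 0],
    [[-70, 9, 0], [0, 0, 0], -0.36],
    [[-70, 9, 0], [0, 0, 0], -0.36]
  ]
}}

```text
time_s: 7.92
tool_pos: [467.4, -246.1, 146.2]
tool_rot: [[0.003, 1.0, 0.029], [-0.001, 0.029, -1.0], [-1.0, 0.003, 0.001]]
force: [-0.3, -0.2, 0.6]
width: 58.4
```

Run:
```python
from h import *
plan((394.5,-298.6,150,1.5),(394.5,-298.6,77,1.5))
im=r.snapshot("wrist");crop(im,100,60,412,294,"w5.png",2)
```

```text
t 7.9 pos [ 467.4 -246.1  146.2] jaw 1.7 w 58.4 F [-0.3 -0.2  0.6] j [ -0.  21.  28. 112. -13.  49.  37.]
(394.5, -298.6, 150, 1.5) -> [-4.0, -74.3, 50.4] [0.0028, 0.0014, -0.0029] dist 90
(394.5, -298.6, 77, 1.5) -> [69.0, -74.6, 50.3] [0.0028, 0.0014, -0.0029] dist 113
```

View pics/w5.png

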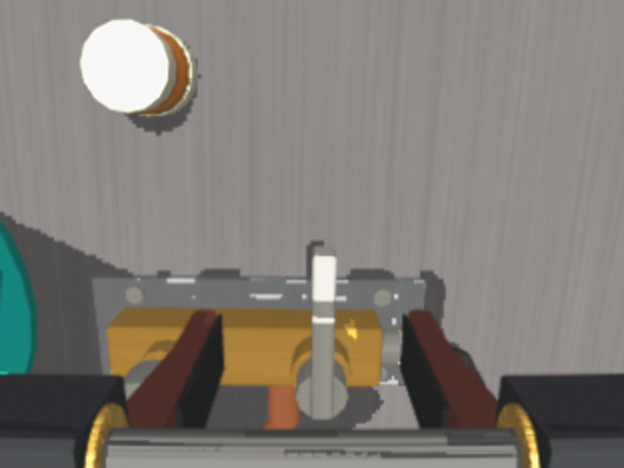

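>>> {"op": "send_rows", "data": {
  "series": [
    [[-4, -74.3, 50.4], [0, 0, 0], -0.36],
    [[-4, -74.3, 50.4], [0, 0, 0], -0.36],
    [[-4, -74.3, 50.4], [0, 0, 0], -0.36],
    [[40, -74.5, 50.4], [0, 0, 0], -0.36],
    [[69, -74.6, 50.4], [0, 0, 0], -0.36],
    [[69, -74.6, 50.4], [0, 0, 0], -0.36]
  ]
}}

```text
time_s: 8.72
tool_pos: [392.7, -295.8, 72.6]
tool_rot: [[-0.005, 1.0, 0.031], [0.003, 0.031, -1.0], [-1.0, -0.005, -0.003]]
force: [-0.4, 0.3, 0.1]
width: 60.0
```

Run:
```python
from h import *
plan()
im=r.snapshot("wrist");crop(im,100,100,412,334,"w6.png",2)
```

```text
t 8.7 pos [ 392.7 -295.8   72.6] jaw 1.8 w 60.0 F [-0.4  0.3  0.1] j [ 10.  25.  27. 120. -18.  39.  50.]
```

View pics/w6.png

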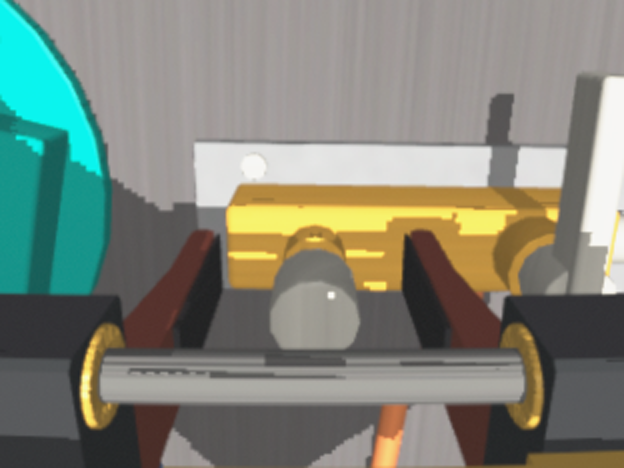

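>>> {"op": "send_rows", "data": {
  "series": [
    [[-1, 0.5, 2], [0, 0, 0], 1],
    [[-1, 0.5, 2], [0, 0, 0], 1],
    [[-1, 0.5, 2], [0, 0, 0], 1],
    [[-1, 0.5, 2], [0, 0, 0], 1],
    [[-1, 0.5, 2], [0, 0, 0], 1],
    [[-1, 0.5, 2], [0, 0, 0], 1]
  ]
}}

```text
time_s: 9.52
tool_pos: [393.7, -299.6, 76.5]
tool_rot: [[-0.0, 1.0, 0.03], [0.0, 0.03, -1.0], [-1.0, -0.0, -0.0]]
force: [-2.7, 0.1, 6.4]
width: 25.4
```

>>> {"op": "send_rows", "data": {
  "series": [
    [[-8, 0, 0], [0, 0, 0], 1],
    [[-16, 0, 0], [0, 0, 0], 1],
    [[-23, 0, 0], [0, 0, 0], 1],
    [[-26, 0, 0], [0, 0, 0], 1],
    [[-26.5, 0, 0], [0, 0, 0], 1],
    [[-26.5, 0, 0], [0, 0, 0], 1]
  ]
}}

```text
time_s: 10.28
tool_pos: [393.6, -299.5, 101.7]
tool_rot: [[-0.001, 1.0, 0.03], [-0.0, 0.03, -1.0], [-1.0, -0.001, 0.0]]
force: [-0.8, 0.3, -5.4]
width: 26.2
```

Run:
```python
from h import *
plan()
im=r.snapshot("side");crop(im,200,240,330,340,"d6.png",6)
```

```text
t 10.3 pos [ 393.6 -299.5  101.7] jaw 1.7 w 26.2 F [-0.8  0.3 -5.4] j [  9.  22.  29. 119. -16.  43.  49.]
```

View pics/d6.png

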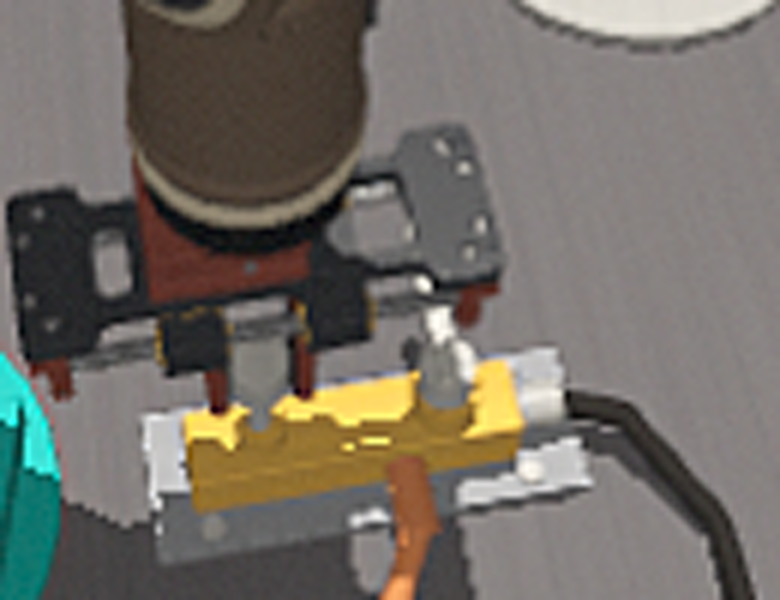

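>>> {"op": "send_rows", "data": {
  "series": [
    [[-1.5, 0, 0], [0, 0, 0], 1],
    [[-3, 0, 0], [0, 0, 0], 1],
    [[-3, 0, 0], [0, 0, 0], 1],
    [[-3, 0, 0], [0, 0, 0], 1],
    [[-3, 0, 0], [0, 0, 0], 1],
    [[-3, 0, 0], [0, 0, 0], 1],
    [[-3, 0, 0], [0, 0, 0], 1],
    [[-3, 0, 0], [0, 0, 0], 1]
  ]
}}

```text
time_s: 11.32
tool_pos: [393.8, -299.1, 105.4]
tool_rot: [[-0.001, 1.0, 0.03], [0.001, 0.03, -1.0], [-1.0, -0.001, -0.001]]
force: [-4.6, 1.3, -5.9]
width: 24.2
```

Run:
```python
from h import *
plan()
im=r.snapshot("wrist");crop(im,150,130,362,289,"w7.png",3.5)
im=r.snapshot("side");crop(im,200,240,330,340,"d7.png",6)
plan()
```

```text
t 11.3 pos [ 393.8 -299.1  105.4] jaw 1.7 w 24.2 F [-4.6  1.3 -5.9] j [  9.  22.  29. 118. -15.  43.  49.]
t 11.4 pos [ 393.8 -299.1  105.3] jaw 1.7 w 24.1 F [-5.2  1.2 -5.8] j [  9.  22.  29. 118. -15.  43.  49.]
```

View pics/w7.png

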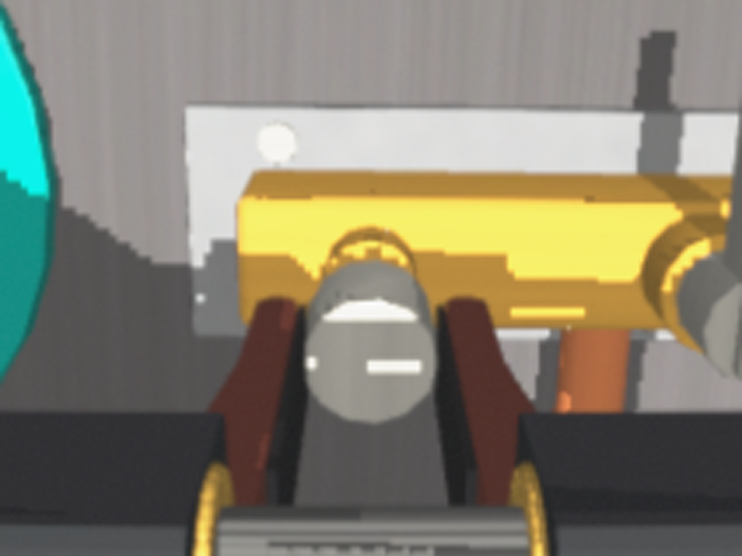

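View pics/d7.png

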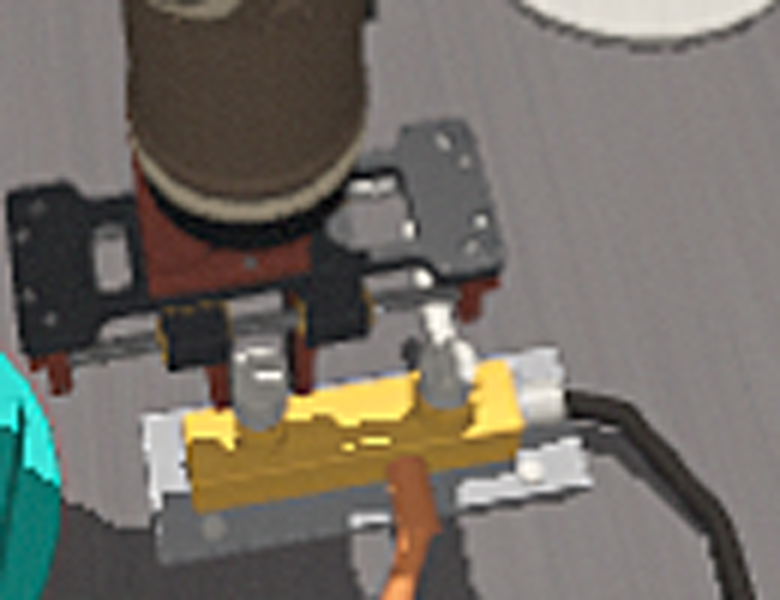

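>>> {"op": "send_rows", "data": {
  "series": [
    [[0, 0, 0], [0, 0, 0], 0],
    [[0, 0, 0], [0, 0, 0], 0],
    [[15, 0, 0], [0, 0, 0], 0],
    [[30, 0, 0], [0, 0, 0], 0],
    [[30, 0, 0], [0, 0, 0], 0],
    [[30, 0, 0], [0, 0, 0], 0],
    [[30, 0, 0], [0, 0, 0], 1],
    [[30, 0, 0], [0, 0, 0], 1],
    [[30, 0, 0], [0, 0, 0], 1],
    [[30, 0, 0], [0, 0, 0], 1],
    [[30, 0, 0], [0, 0, 0], 1]
  ]
}}

```text
time_s: 12.8
tool_pos: [393.7, -299.7, 75.8]
tool_rot: [[-0.0, 1.0, 0.03], [0.0, 0.03, -1.0], [-1.0, -0.0, -0.0]]
force: [-2.9, 0.5, 5.8]
width: 25.5
```

>>> {"op": "send_rows", "data": {
  "series": [
    [[-5, 0, 0], [0, 0, 0], 1],
    [[-10, 0, 0], [0, 0, 0], 1],
    [[-15, 0, 0], [0, 0, 0], 1],
    [[-20, 0, 0], [0, 0, 0], 1],
    [[-24, 0, 0], [0, 0, 0], 1],
    [[-25, 0, 0], [0, 0, 0], 1],
    [[-25, 0, 0], [0, 0, 0], 1]
  ]
}}

```text
time_s: 13.68
tool_pos: [393.7, -299.6, 100.5]
tool_rot: [[-0.001, 1.0, 0.03], [0.0, 0.03, -1.0], [-1.0, -0.001, -0.0]]
force: [-3.4, -4.1, -9.0]
width: 25.2
```

Run:
```python
from h import *
im=r.snapshot("wrist");crop(im,150,130,362,289,"w8.png",3.5)
im=r.snapshot("side");crop(im,200,240,330,340,"d8.png",6)
plan()
```

```text
t 13.8 pos [ 393.7 -299.6  100.4] jaw 1.7 w 25.5 F [-3.3 -3.2 -9.1] j [  9.  23.  28. 119. -16.  42.  49.]
```

View pics/w8.png

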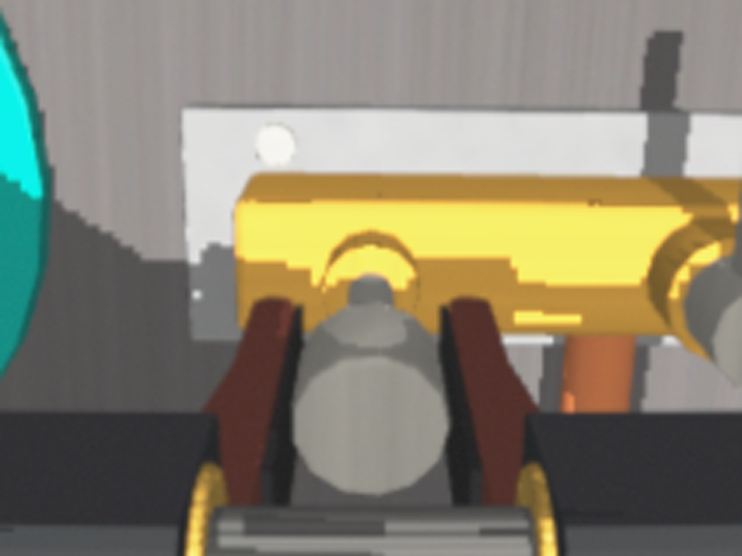

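View pics/d8.png

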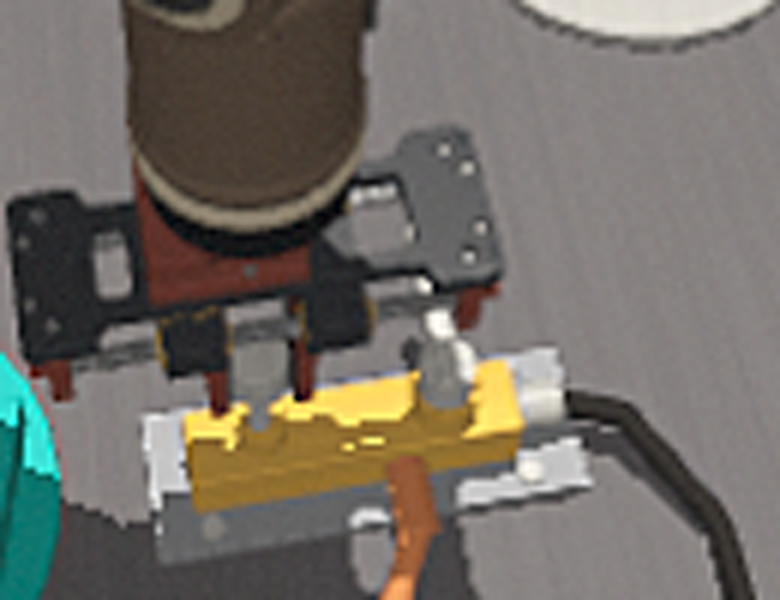

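>>> {"op": "send_rows", "data": {
  "series": [
    [[-0.7, 0, 0], [0, 0, 0], 1],
    [[-0.7, 0, 0], [0, 0, 0], 1],
    [[-0.7, 0, 0], [0, 0, 0], 1],
    [[-0.7, 0, 0], [0, 0, 0], 1],
    [[-0.7, 0, 0], [0, 0, 0], 1],
    [[-0.7, 0, 0], [0, 0, 0], 1],
    [[-0.7, 0, 0], [0, 0, 0], 1],
    [[-0.7, 0, 0], [0, 0, 0], 1],
    [[-0.7, 0, 0], [0, 0, 0], 1],
    [[-0.7, 0, 0], [0, 0, 0], 1],
    [[-0.7, 0, 0], [0, 0, 0], 1],
    [[-0.7, 0, 0], [0, 0, 0], 1],
    [[-0.7, 0, 0], [0, 0, 0], 1],
    [[-0.7, 0, 0], [0, 0, 0], 1]
  ]
}}

```text
time_s: 15.52
tool_pos: [393.7, -299.6, 100.9]
tool_rot: [[-0.001, 1.0, 0.03], [0.0, 0.03, -1.0], [-1.0, -0.001, -0.0]]
force: [-3.0, -4.8, -11.5]
width: 25.6
```

Run:
```python
from h import *
im=r.snapshot("wrist");crop(im,150,130,362,289,"w9.png",3.5)
plan()
```

```text
t 15.6 pos [ 393.7 -299.5  100.9] jaw 1.7 w 25.3 F [ -3.2  -4.9 -11. ] j [  9.  23.  29. 119. -16.  42.  49.]
```

View pics/w9.png

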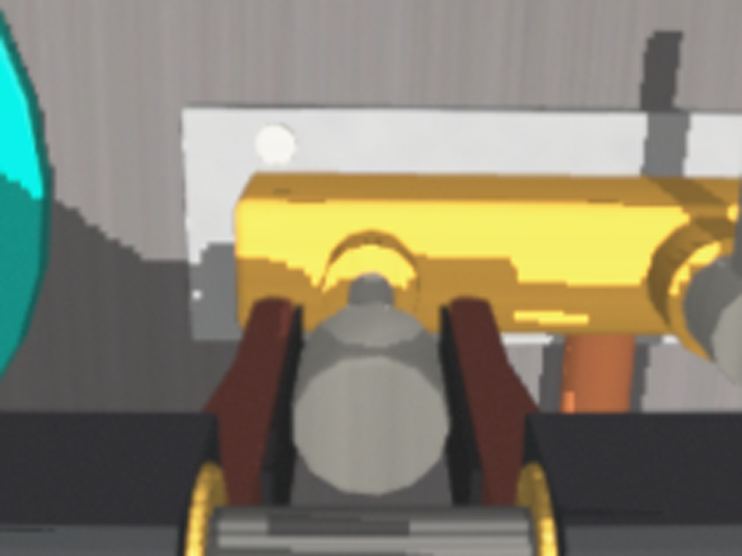

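>>> {"op": "send_rows", "data": {
  "series": [
    [[0, 0, 0], [0, 0, 0], -0.3],
    [[0, 0, 0], [0, 0, 0], -0.3],
    [[0, 0, 0], [0, 0, 0], -0.3],
    [[-60, 0, 0], [0, 0, 0], -0.3],
    [[-120, 0, 0], [0, 0, 0], -1],
    [[-130, 0, 0], [0, 0, 0], -1],
    [[-130, 0, 0], [0, 0, 0], -1]
  ]
}}

```text
time_s: 16.45
tool_pos: [394.7, -299.3, 231.6]
tool_rot: [[0.002, 1.0, 0.031], [-0.0, 0.031, -1.0], [-1.0, 0.002, 0.0]]
force: [0.5, 0.7, 0.4]
width: 83.5
```

Run:
```python
from h import *
im=r.snapshot("side");crop(im,200,240,330,340,"d9.png",6)
plan((640,-60,250,0))
```

```text
t 16.5 pos [ 394.1 -298.9  230.5] jaw 1.8 w 86.6 F [-0.  -0.1 -0.3] j [  3.  12.  33. 111.  -8.  59.  42.]
(640, -60, 250, 0) -> [-19.4, 253.1, -231.3] [0.0306, -0.0008, 0.0002] dist 343
```

View pics/d9.png

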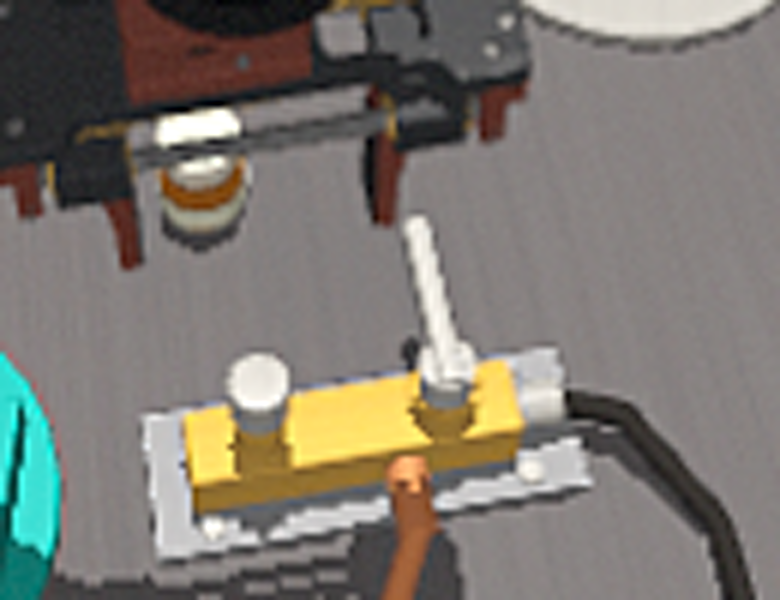

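Knob is down at (243,303), and the cock lever lies across the bar (closed). On to the hearth.

>>> {"op": "send_rows", "data": {
  "series": [
    [[-19, 253, -231], [0.03, 0, 0], -1],
    [[-19, 253, -231], [0.03, 0, 0], -1],
    [[-19, 253, -231], [0.03, 0, 0], -1],
    [[-19, 253, -231], [0.03, 0, 0], -1],
    [[-19, 253, -231], [0.03, 0, 0], -1],
    [[-19, 253, -231], [0.03, 0, 0], -1],
    [[-19, 253, -231], [0.03, 0, 0], -1],
    [[-19, 253, -231], [0.03, 0, 0], -1]
  ]
}}

```text
time_s: 17.5
tool_pos: [638.9, -62.3, 248.4]
tool_rot: [[-0.003, 1.0, -0.001], [-0.001, -0.001, -1.0], [-1.0, -0.003, 0.001]]
force: [0.3, -1.1, -0.5]
width: 87.7
```

Run:
```python
from h import *
plan()
c=r.camera_info("wrist");im=r.snapshot("wrist");np.save("w10.npy",im);np.save("w10c.npy",c,allow_pickle=True)
print(proj(c,[[640,-10,34]]))
crop(im,0,0,512,384,"w10.png",1.5)
```

```text
t 17.5 pos [638.9 -62.3 248.4] jaw -0.1 w 87.7 F [ 0.3 -1.1 -0.5] j [-16.  26.  25.  89. -12.  68.  11.]
[[256.69777616 130.8457945 ]]
```

View pics/w10.png

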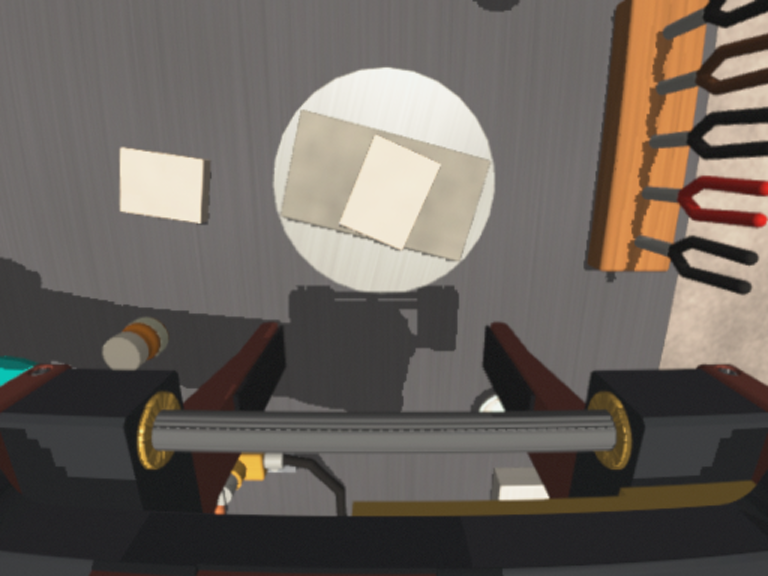

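```bash
python3 - <<'E'
from h import *
c=np.load("w10c.npy",allow_pickle=True).item();im=np.load("w10.npy")
f=lambda u,v,z:pix2w(c,((u+.5)/1.5-.5,(v+.5)/1.5-.5),z)[:2]
def quad(n,P,z):
    C=np.array([f(u,v,z) for u,v in P]);a=C[1]-C[0];b=C[2]-C[3]
    print(n,C.mean(0).round(1),"len",np.linalg.norm(a).round(1),np.linalg.norm(b).round(1),"wid",np.linalg.norm(C[3]-C[0]).round(1),np.linalg.norm(C[2]-C[1]).round(1),"ang",np.degrees(np.arctan2(a[1],a[0])).round(1),np.degrees(np.arctan2(b[1],b[0])).round(1))
quad("slab",[(302,111),(490,160),(460,260),(281,215)],34)
quad("sh3",[(376,135),(339,224),(403,249),(440,165)],52)
quad("shB",[(120,148),(203,159),(202,223),(121,211)],18)
# disc centre: fit
for th in (180,):
    hs=cv2.cvtColor(im,cv2.COLOR_RGB2HSV)
E
python3 - <<'E'
from h import *
for cam in ["scene","side"]:
    im=np.load(cam+".npy");c=r.camera_info(cam)
    print(im[210,206] if cam=="scene" else im[215,308])
    for t in (225,235,242): print(cam,t,topfit(cam,c,im,(640,-10),80,60,52,thr=t,win=16))
im=np.load("w10.npy");c=np.load("w10c.npy",allow_pickle=True).item()
for t in (215,225,235): print(topfit("wrist",c,im,(640,-10),80,60,52,thr=t,win=60),topfit("wrist",c,im,(430,0),80,60,18,thr=t,win=60))
E
```

```text
slab [638.9  -2.5] len 167.0 168.5 wid 91.0 92.0 ang -14.0 -14.3
sh3 [643.4  -7.1] len 79.4 76.9 wid 58.0 59.4 ang -113.9 -112.9
shB [429.3   0.7] len 79.3 80.2 wid 58.7 59.3 ang -8.4 -8.9
[250 240 225]
scene 225 (array([641.4,  -5.5,  67.7]), np.float64(0.011), 4794)
scene 235 (array([641.6,  -5. ,  66.1]), np.float64(0.026), 4504)
scene 242 (array([641.4,  -4.9,  65.8]), np.float64(0.042), 4345)
[245 231 212]
side 225 (array([640.7,  -8.3,  66.7]), np.float64(0.018), 5545)
side 235 (array([639.8,  -8.1,  66.5]), np.float64(0.055), 5187)
side 242 (array([640.3,  -7.9,  67.2]), np.float64(0.152), 4580)
(array([642.8,  -6.4,  66.8]), np.float64(0.011), 47230) (array([428.2,   1. ,  -9.3]), np.float64(0.021), 35916)
(array([642.9,  -6.5,  66.7]), np.float64(0.025), 46225) (array([428.6,   1. ,  -9.2]), np.float64(0.037), 35194)
(array([643.3,  -6.8,  66.7]), np.float64(0.055), 44683) (array([428.1,   1. ,  -9.2]), np.float64(0.069), 33982)
```

Run:
```python
from h import *
for cam,o,P in [("scene",(100,100),[(333,432),(505,392),(537,468),(354,512)]),("side",(170,130),[(443,290),(650,303),(650,393),(437,380)])]:
    c=r.camera_info(cam)
    C=np.array([pix2w(c,((u+.5)/4-.5+o[0],(v+.5)/4-.5+o[1]),34)[:2] for u,v in P]);print(cam,C.round(),C.mean(0))
plan((642,-6.5,120,-23.2),(642,-6.5,54,-23.2))
```

```text
scene [[704. -64.]
 [549. -21.]
 [567.  68.]
 [728.  25.]] [637.12323475   1.94650666]
side [[566.  59.]
 [730.  18.]
 [702. -71.]
 [542. -32.]] [634.89530505  -6.61273978]
t 17.6 pos [638.9 -62.8 249.1] jaw -0.1 w 88.0 F [-0.5  0.1  0.5] j [-16.  26.  25.  89. -12.  68.  11.]
(642, -6.5, 120, -23.2) -> [129.0, 3.2, -56.4] [0.4028, 0.0011, 0.0021] dist 141
(642, -6.5, 54, -23.2) -> [195.0, 3.4, -56.4] [0.4028, 0.0011, 0.0021] dist 203
```

>>> {"op": "send_rows", "data": {
  "series": [
    [[129, 3.2, -56.4], [0.403, 0, 0], -1],
    [[129, 3.2, -56.4], [0.403, 0, 0], -1],
    [[129, 3.2, -56.4], [0.403, 0, 0], -1],
    [[129, 3.2, -56.4], [0.403, 0, 0], -1],
    [[170, 3.4, -56.4], [0.403, 0, 0], -1],
    [[195, 3.4, -56.4], [0.403, 0, 0], -1],
    [[195, 3.4, -56.4], [0.403, 0, 0], -1],
    [[195, 3.4, -56.4], [0.403, 0, 0], 1],
    [[195, 3.4, -56.4], [0.403, 0, 0], 1],
    [[195, 3.4, -56.4], [0.403, 0, 0], 1],
    [[195, 3.4, -56.4], [0.403, 0, 0], 1],
    [[195, 3.4, -56.4], [0.403, 0, 0], 1]
  ]
}}

```text
time_s: 19.05
tool_pos: [644.1, -4.7, 56.3]
tool_rot: [[0.001, 0.92, -0.392], [0.0, -0.392, -0.92], [-1.0, 0.001, -0.001]]
force: [-1.1, 0.3, 7.3]
width: 59.8
```

Run:
```python
from h import *
plan((642,-6.5,130,-23.2),(530,130,130,-23.2),(530,130,21,-23.2))
im=r.snapshot("side");crop(im,240,150,370,270,"d10.png",5)
```

```text
t 19.1 pos [644.1  -4.7  56.3] jaw -23.1 w 59.8 F [-1.1  0.3  7.3] j [-21.  38.  25.  99. -21.  47.  -9.]
(642, -6.5, 130, -23.2) -> [-73.7, -1.2, 2.5] [0.0021, -0.0007, -0.0011] dist 74
(530, 130, 130, -23.2) -> [-73.8, -157.7, -79.2] [0.0021, -0.0007, -0.0011] dist 191
(530, 130, 21, -23.2) -> [35.2, -157.8, -79.1] [0.0021, -0.0007, -0.0011] dist 180
```

View pics/d10.png

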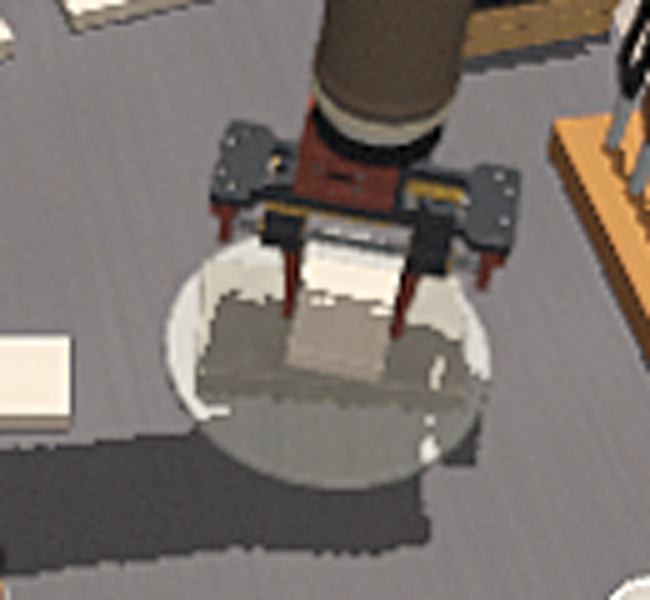

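>>> {"op": "send_rows", "data": {
  "series": [
    [[-40, 0, 0], [0, 0, 0], 1],
    [[-74, 0, 0], [0, 0, 0], 1],
    [[-74, -80, -40], [0, 0, 0], 1],
    [[-74, -158, -79], [0, 0, 0], 1],
    [[-74, -158, -79], [0, 0, 0], 1],
    [[-74, -158, -79], [0, 0, 0], 1],
    [[-20, -158, -79], [0, 0, 0], 1],
    [[10, -158, -79], [0, 0, 0], 1],
    [[25, -158, -79], [0, 0, 0], 1],
    [[32, -158, -79], [0, 0, 0], 1],
    [[33, -158, -79], [0, 0, 0], 1]
  ]
}}

```text
time_s: 20.48
tool_pos: [529.9, 129.7, 22.6]
tool_rot: [[0.001, 0.92, -0.393], [0.0, -0.393, -0.92], [-1.0, 0.001, -0.0]]
force: [-0.6, -0.4, -0.8]
width: 59.8
```

Run:
```python
from h import *
plan((530,130,235,-23),(616,390,235,101))
```

```text
t 20.5 pos [529.9 129.7  22.6] jaw -23.1 w 59.8 F [-0.6 -0.4 -0.8] j [-36.  34.  23. 114. -22.  36. -22.]
(530, 130, 235, -23) -> [-212.4, 0.1, -0.4] [-0.0021, -0.0004, -0.0007] dist 212
(616, 390, 235, 101) -> [-212.3, -22.9, -273.3] [-2.1663, 0.0005, -0.0008] dist 347
```

>>> {"op": "send_rows", "data": {
  "series": [
    [[0, 0, 0], [0, 0, 0], -1],
    [[0, 0, 0], [0, 0, 0], -1],
    [[0, 0, 0], [0, 0, 0], -1],
    [[-62, 0, 0], [0, 0, 0], -1],
    [[-124, 0, 0], [0, 0, 0], -1],
    [[-212, -23, -273], [-2.166, 0, 0], -1],
    [[-212, -23, -273], [-2.166, 0, 0], -1],
    [[-212, -23, -273], [-2.166, 0, 0], -1],
    [[-212, -23, -273], [-2.166, 0, 0], -1],
    [[-212, -23, -273], [-2.166, 0, 0], -1],
    [[-212, -23, -273], [-2.166, 0, 0], -1],
    [[-212, -23, -273], [-2.166, 0, 0], -1],
    [[-212, -23, -273], [-2.166, 0, 0], -1],
    [[-212, -23, -273], [-2.166, 0, 0], -1],
    [[-212, -23, -273], [-2.166, 0, 0], -1],
    [[-212, -23, -273], [-2.166, 0, 0], -1],
    [[-212, -23, -273], [-2.166, 0, 0], -1],
    [[-212, -23, -273], [-2.166, 0, 0], -1],
    [[-212, -23, -273], [-2.166, 0, 0], -1]
  ]
}}

```text
time_s: 22.85
tool_pos: [615.1, 390.1, 234.3]
tool_rot: [[-0.0, -0.189, 0.982], [-0.0, 0.982, 0.189], [-1.0, -0.0, -0.0]]
force: [-0.4, -1.1, 0.6]
width: 87.4
```

Run:
```python
from h import *
plan()
c=r.camera_info("wrist");im=r.snapshot("wrist");np.save("w11.npy",im);np.save("w11c.npy",c,allow_pickle=True)
crop(im,0,0,512,384,"w11.png",1.5)
for n,p,L in [("long",(577,382),120),("A",(428,338),80),("sh3",(530,130),80)]:
    for t in (215,230): print(n,topfit("wrist",c,im,p,L,60,18,thr=t,win=70))
```

```text
t 22.9 pos [615.1 390.1 234.3] jaw 100.9 w 87.4 F [-0.4 -1.1  0.6] j [-36.  34.  -1.  75.   0.  71.  64.]
long (array([501.8, 364.7,  14. ]), np.float64(0.897), 32223)
long (array([500.6, 366.3,  12. ]), np.float64(0.934), 30147)
A (array([429.2, 338.3,  14.7]), np.float64(0.01), 38190)
A (array([428.9, 338.6,  14.7]), np.float64(0.021), 37301)
sh3 (array([530.2, 127.3,  65.8]), np.float64(0.288), 33143)
sh3 (array([530.8, 126.9,  65.3]), np.float64(0.337), 31883)
```

View pics/w11.png

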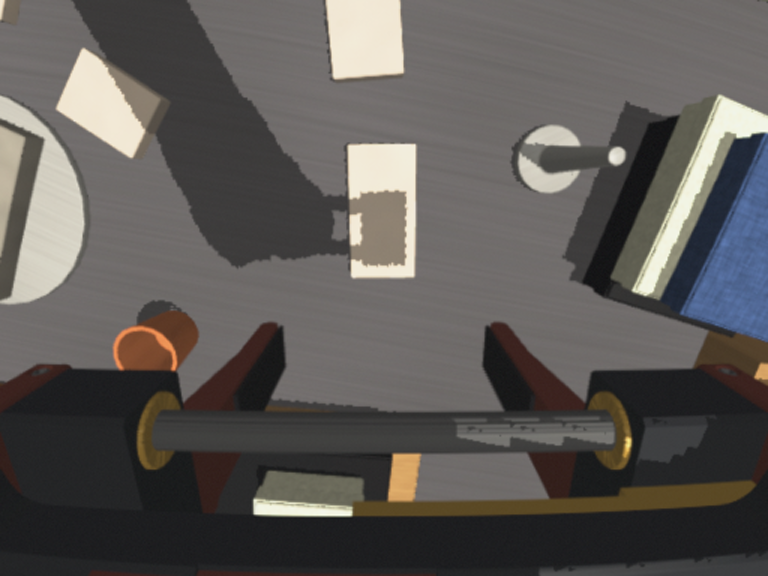

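Run:
```python
from h import *
c=np.load("w11c.npy",allow_pickle=True).item()
f=lambda u,v,z:pix2w(c,((u+.5)/1.5-.5,(v+.5)/1.5-.5),z)[:2]
C=np.array([f(*p,18) for p in [(348,144),(415,144),(414,277),(352,277)]])
a=C[3]-C[0];b=C[2]-C[1];print(C.mean(0),np.linalg.norm(a),np.linalg.norm(b),[np.degrees(np.arctan2(x[1],x[0])) for x in (a,b)])
print("cone",f(548,158,2),"cup",f(165,310,5))
plan((577.5,382,110,100.8),(577.5,382,20,100.8))
```

```text
[578.99478744 382.05803696] 119.23573238498173 119.2331989228626 [np.float64(11.433021144323494), np.float64(11.567596728485158)]
cone [501.58041422 522.40090122] cup [716.59623498 183.60332691]
t 22.9 pos [615.1 390.1 234.3] jaw 100.9 w 87.6 F [-0.3 -0.8 -0.1] j [-36.  34.  -1.  75.   0.  71.  64.]
(577.5, 382, 110, 100.8) -> [124.3, -0.8, -38.4] [0.0018, -0.0, 0.0001] dist 130
(577.5, 382, 20, 100.8) -> [214.3, -0.8, -38.4] [0.0018, -0.0, 0.0001] dist 218
```

>>> {"op": "send_rows", "data": {
  "series": [
    [[124, -0.8, -37.5], [-0.005, 0, 0], -1],
    [[124, -0.8, -37.5], [-0.005, 0, 0], -1],
    [[124, -0.8, -37.5], [-0.005, 0, 0], -1],
    [[170, -0.8, -37.5], [-0.005, 0, 0], -1],
    [[200, -0.8, -37.5], [-0.005, 0, 0], -1],
    [[214, -0.8, -37.5], [-0.005, 0, 0], -1],
    [[214, -0.8, -37.5], [-0.005, 0, 0], -1],
    [[214, -0.8, -37.5], [-0.005, 0, 0], 1],
    [[214, -0.8, -37.5], [-0.005, 0, 0], 1],
    [[214, -0.8, -37.5], [-0.005, 0, 0], 1],
    [[214, -0.8, -37.5], [-0.005, 0, 0], 1],
    [[214, -0.8, -37.5], [-0.005, 0, 0], 1]
  ]
}}

```text
time_s: 24.4
tool_pos: [578.9, 382.4, 21.1]
tool_rot: [[0.001, -0.196, 0.981], [0.001, 0.981, 0.196], [-1.0, 0.0, 0.001]]
force: [-0.6, -0.9, 6.1]
width: 60.1
```

Run:
```python
from h import *
plan((578,382,140,101),(638,-2.5,140,75.8),(638,-2.5,60,75.8))
```

```text
t 24.4 pos [578.9 382.4  21.1] jaw 101.3 w 60.1 F [-0.6 -0.9  6.1] j [-37.  43.  -1.  90.   1.  47.  63.]
(578, 382, 140, 101) -> [-118.9, -0.1, -0.8] [0.0051, 0.001, -0.0004] dist 119
(638, -2.5, 140, 75.8) -> [-119.0, -388.9, -17.3] [0.445, 0.0009, -0.0006] dist 407
(638, -2.5, 60, 75.8) -> [-39.0, -389.0, -17.4] [0.445, 0.0009, -0.0006] dist 391
```

>>> {"op": "send_rows", "data": {
  "series": [
    [[-40, 0, 0], [0, 0, 0], 1],
    [[-80, 0, 0], [0, 0, 0], 1],
    [[-119, 0, 0], [0, 0, 0], 1],
    [[-119, -50, -2], [0.06, 0, 0], 1],
    [[-119, -100, -4], [0.11, 0, 0], 1],
    [[-119, -150, -6], [0.17, 0, 0], 1],
    [[-119, -200, -9], [0.23, 0, 0], 1],
    [[-119, -250, -11], [0.29, 0, 0], 1],
    [[-119, -300, -13], [0.34, 0, 0], 1],
    [[-119, -350, -15], [0.4, 0, 0], 1],
    [[-119, -389, -17], [0.445, 0, 0], 1],
    [[-119, -389, -17], [0.445, 0, 0], 1],
    [[-119, -389, -17], [0.445, 0, 0], 1],
    [[-80, -389, -17], [0.445, 0, 0], 1],
    [[-55, -389, -17], [0.445, 0, 0], 1],
    [[-44, -389, -17], [0.445, 0, 0], 1],
    [[-44, -389, -17], [0.445, 0, 0], 1]
  ]
}}

```text
time_s: 26.52
tool_pos: [637.7, -1.4, 63.8]
tool_rot: [[-0.001, 0.244, 0.97], [0.0, 0.97, -0.244], [-1.0, 0.0, -0.001]]
force: [0.5, 0.4, -0.5]
width: 60.0
```

Run:
```python
from h import *
plan((638,-2.5,58,75.8),(638,-2.5,54.5,75.8))
im=r.snapshot("side");crop(im,240,150,370,270,"d11.png",5)
```

```text
t 26.5 pos [637.7  -1.4  63.8] jaw 75.9 w 60.0 F [ 0.5  0.4 -0.5] j [-9. 35.  7. 99. -5. 46. 76.]
(638, -2.5, 58, 75.8) -> [5.8, -1.0, 0.6] [0.0016, -0.0012, -0.0001] dist 6
(638, -2.5, 54.5, 75.8) -> [9.3, -1.0, 0.6] [0.0016, -0.0012, -0.0001] dist 9
```

View pics/d11.png

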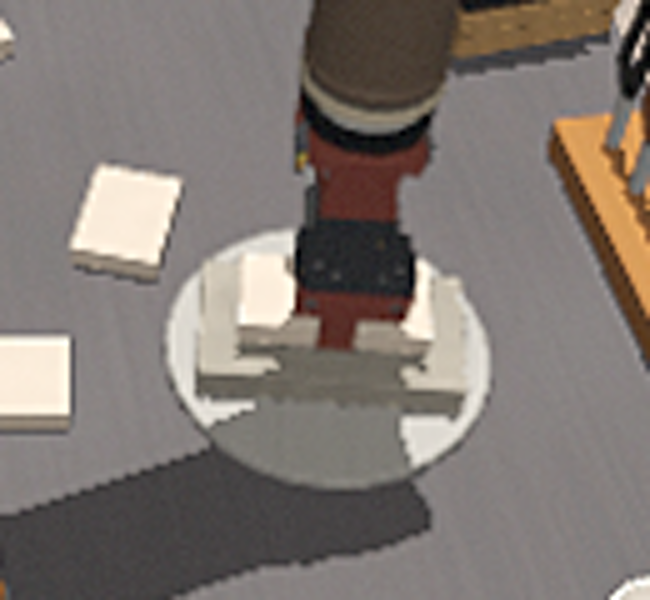

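>>> {"op": "send_rows", "data": {
  "series": [
    [[4, -1, 0.6], [0, 0, 0], 1],
    [[8, -1, 0.6], [0, 0, 0], 1],
    [[9, -1, 0.6], [0, 0, 0], 1],
    [[9, -1, 0.6], [0, 0, 0], 1]
  ]
}}

```text
time_s: 27.08
tool_pos: [638.4, -3.7, 55.3]
tool_rot: [[0.0, 0.245, 0.969], [0.0, 0.969, -0.245], [-1.0, 0.0, 0.0]]
force: [-0.3, -0.2, -1.0]
width: 59.7
```

>>> {"op": "send_rows", "data": {
  "series": [
    [[0, 0, 0], [0, 0, 0], -0.7],
    [[0, 0, 0], [0, 0, 0], -0.7],
    [[0, 0, 0], [0, 0, 0], -0.7],
    [[-40, 0, 0], [0, 0, 0], -0.7],
    [[-80, 0, 0], [0, 0, 0], -1],
    [[-120, 0, 0], [0, 0, 0], -1],
    [[-120, 0, 0], [0, 0, 0], -1]
  ]
}}

```text
time_s: 27.95
tool_pos: [640.4, -3.8, 179.0]
tool_rot: [[0.007, 0.245, 0.969], [0.001, 0.969, -0.245], [-1.0, 0.002, 0.006]]
force: [0.5, 0.7, 0.5]
width: 87.8
```

Run:
```python
from h import *
plan((429,338.5,150,104.5),(429,338.5,20,104.5))
```

```text
t 27.9 pos [640.4  -3.8 179. ] jaw 75.8 w 87.8 F [0.5 0.7 0.5] j [-10.  28.   8.  94.  -4.  59.  75.]
(429, 338.5, 150, 104.5) -> [27.9, 279.9, -289.1] [-0.5011, 0.0066, -0.0005] dist 403
(429, 338.5, 20, 104.5) -> [157.8, 279.6, -289.9] [-0.5011, 0.0066, -0.0005] dist 433
```

>>> {"op": "send_rows", "data": {
  "series": [
    [[28, 280, -289], [-0.5, 0.005, 0], -1],
    [[28, 280, -289], [-0.5, 0.005, 0], -1],
    [[28, 280, -289], [-0.5, 0.005, 0], -1],
    [[28, 280, -289], [-0.5, 0.005, 0], -1],
    [[28, 280, -289], [-0.5, 0.005, 0], -1],
    [[28, 280, -289], [-0.5, 0.005, 0], -1],
    [[28, 280, -289], [-0.5, 0.005, 0], -1],
    [[28, 280, -289], [-0.5, 0.005, 0], -1],
    [[28, 280, -289], [-0.5, 0.005, 0], -1]
  ]
}}

```text
time_s: 29.08
tool_pos: [427.4, 337.3, 146.7]
tool_rot: [[-0.005, -0.249, 0.969], [-0.001, 0.969, 0.249], [-1.0, 0.0, -0.005]]
force: [-0.2, 0.6, -0.2]
width: 87.9
```

Run:
```python
from h import *
im=r.snapshot("wrist");c=r.camera_info("wrist");crop(im,0,0,512,384,"w12.png",1.5)
im2=r.snapshot("side");cv2.imwrite("pics/d12.png",im2[:,:,::-1]);c2=r.camera_info("side")
im3=r.snapshot("scene");c3=r.camera_info("scene")
for cc,ii,n in ((c2,im2,"side"),(c3,im3,"scene")):
    for t in (225,235):
        print(n,topfit(n,cc,ii,(638,-3),120,60,52,thr=t,win=18))
    print(n,"B",topfit(n,cc,ii,(428,1),80,60,18),"sh3",topfit(n,cc,ii,(530,130),80,60,18),"A",topfit(n,cc,ii,(429,338),80,60,18))
plan((429,338.5,20,104.5))
```

```text
side (array([632.9,  -4. , -13.6]), np.float64(0.006), 8226)
side (array([632.9,  -4.7, -14.4]), np.float64(0.02), 7894)
side B (array([426.1,  -0.9,  -8.9]), np.float64(0.004), 6078) sh3 (array([526.7, 125.9,  66.4]), np.float64(0.005), 4643) A (array([457.9, 353. , -68.8]), np.float64(1.415), 1266)
scene (array([636.2,  -1.6, -15.3]), np.float64(0.004), 7022)
scene (array([635.1,  -1. , -13.8]), np.float64(0.014), 6753)
scene B (array([427.8,   3.6,  -8. ]), np.float64(0.008), 4141) sh3 (array([527.9, 129.8,  65.7]), np.float64(0.009), 4860) A (array([443.3, 338.8, -79.8]), np.float64(1.432), 2158)
t 29.2 pos [427.9 337.1 147.1] jaw 104.3 w 87.8 F [0.2 0.6 0. ] j [-39.  22.  -6. 108.   2.  51.  59.]
(429, 338.5, 20, 104.5) -> [127.1, 1.0, 2.0] [-0.0034, -0.0047, -0.0006] dist 127
```

View pics/w12.png

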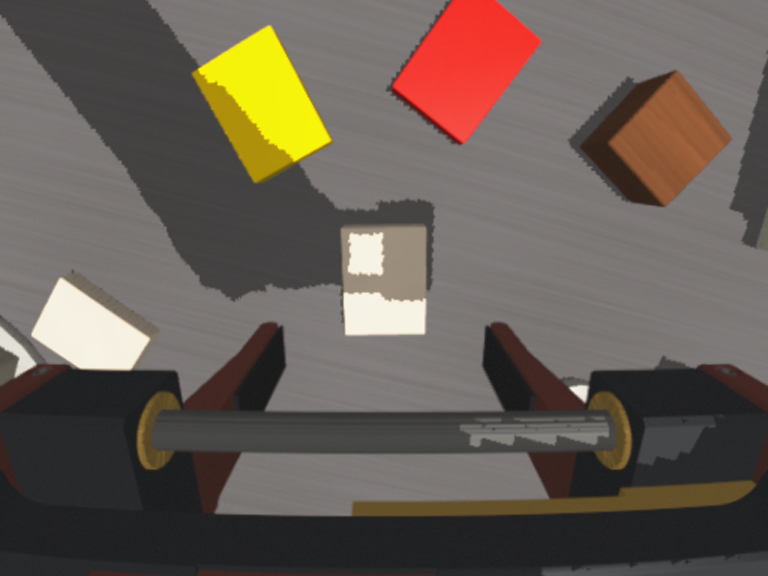

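View pics/d12.png

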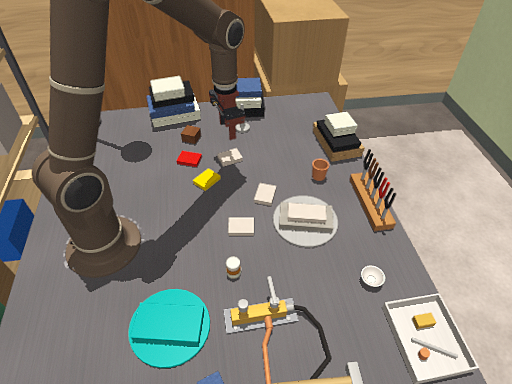

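>>> {"op": "send_rows", "data": {
  "series": [
    [[60, 1, 2], [0, -0.005, 0], -1],
    [[105, 1, 2], [0, -0.005, 0], -1],
    [[127, 1, 2], [0, -0.005, 0], -1],
    [[127, 1, 2], [0, -0.005, 0], -1],
    [[127, 1, 2], [0, -0.005, 0], -1],
    [[127, 1, 2], [0, -0.005, 0], 1],
    [[127, 1, 2], [0, -0.005, 0], 1],
    [[127, 1, 2], [0, -0.005, 0], 1],
    [[127, 1, 2], [0, -0.005, 0], 1],
    [[127, 1, 2], [0, -0.005, 0], 1]
  ]
}}

```text
time_s: 30.48
tool_pos: [428.1, 340.1, 20.7]
tool_rot: [[0.0, -0.25, 0.968], [0.001, 0.968, 0.25], [-1.0, 0.001, 0.001]]
force: [-0.7, -2.2, 5.7]
width: 59.4
```

Run:
```python
from h import *
plan((429,338,150,104.5),(638,-3,150,75.8),(638,-3,82,75.8))
```

```text
t 30.5 pos [428.1 340.1  20.7] jaw 104.4 w 59.4 F [-0.7 -2.2  5.7] j [-40.  32.  -5. 112.   4.  35.  57.]
(429, 338, 150, 104.5) -> [-129.3, -2.1, 0.4] [-0.0009, 0.0007, -0.0012] dist 129
(638, -3, 150, 75.8) -> [-129.6, -384.4, 117.7] [0.5, 0.0004, -0.0014] dist 422
(638, -3, 82, 75.8) -> [-61.6, -384.5, 117.7] [0.5, 0.0004, -0.0014] dist 407
```

>>> {"op": "send_rows", "data": {
  "series": [
    [[-45, 0, 0], [0, 0, 0], 1],
    [[-90, 0, 0], [0, 0, 0], 1],
    [[-130, 0, 0], [0, 0, 0], 1],
    [[-130, -48, 15], [0.06, 0, 0], 1],
    [[-130, -96, 29], [0.12, 0, 0], 1],
    [[-130, -144, 44], [0.19, 0, 0], 1],
    [[-130, -192, 59], [0.25, 0, 0], 1],
    [[-130, -240, 74], [0.31, 0, 0], 1],
    [[-130, -288, 88], [0.37, 0, 0], 1],
    [[-130, -336, 103], [0.44, 0, 0], 1],
    [[-130, -384.5, 117.7], [0.5, 0, 0], 1],
    [[-130, -384.5, 117.7], [0.5, 0, 0], 1],
    [[-130, -384.5, 117.7], [0.5, 0, 0], 1],
    [[-95, -384.5, 117.7], [0.5, 0, 0], 1],
    [[-70, -384.5, 117.7], [0.5, 0, 0], 1],
    [[-62, -384.5, 117.7], [0.5, 0, 0], 1],
    [[-62, -384.5, 117.7], [0.5, 0, 0], 1]
  ]
}}

```text
time_s: 32.6
tool_pos: [637.5, -1.7, 81.8]
tool_rot: [[-0.001, 0.244, 0.97], [0.002, 0.97, -0.244], [-1.0, 0.001, -0.001]]
force: [0.2, 0.2, -0.7]
width: 59.9
```

Run:
```python
from h import *
im=r.snapshot("side");crop(im,240,150,370,270,"d13.png",5)
im=r.snapshot("wrist");crop(im,0,0,512,384,"w13.png",1.5)
plan((638,-3,75,75.8),(638,-3,72,75.8))
```

```text
t 32.7 pos [638.4  -2.4  82.9] jaw 75.8 w 59.8 F [ 0.4 -1.2 -0.6] j [-9. 34.  7. 98. -5. 48. 76.]
(638, -3, 75, 75.8) -> [7.9, -0.7, -0.2] [0.0008, 0.0009, -0.0018] dist 8
(638, -3, 72, 75.8) -> [10.9, -0.7, -0.3] [0.0008, 0.0009, -0.0018] dist 11
```

View pics/d13.png

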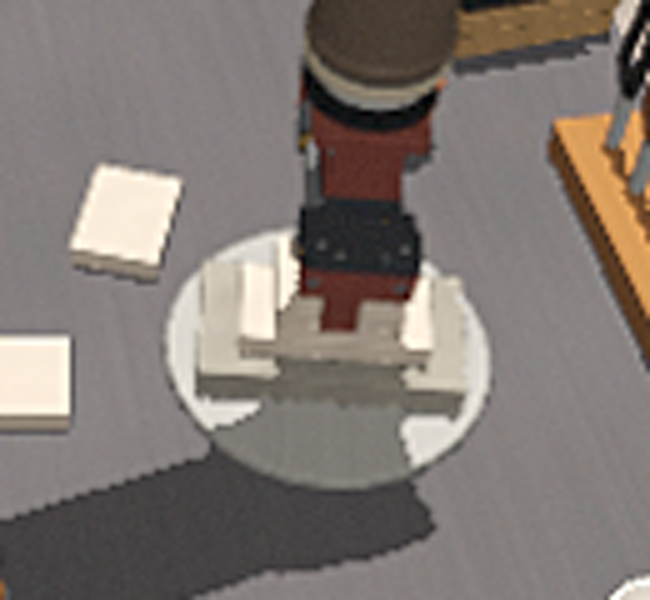

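View pics/w13.png

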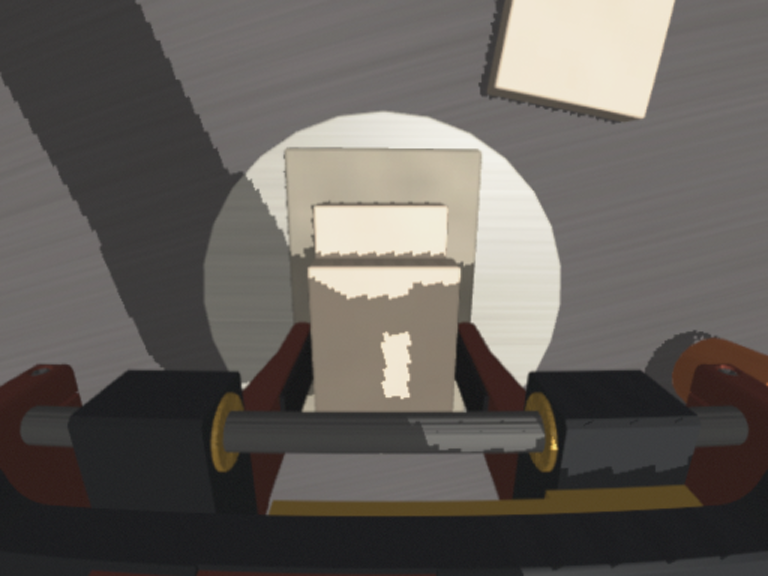

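>>> {"op": "send_rows", "data": {
  "series": [
    [[4, -1, 0], [0, 0, 0], 1],
    [[8, -1, 0], [0, 0, 0], 1],
    [[10, -1, 0], [0, 0, 0], 1],
    [[10, -1, 0], [0, 0, 0], 1]
  ]
}}

```text
time_s: 33.2
tool_pos: [637.6, -4.0, 72.8]
tool_rot: [[0.0, 0.245, 0.969], [0.001, 0.969, -0.245], [-1.0, 0.001, -0.0]]
force: [-3.6, 0.1, 7.5]
width: 59.4
```

>>> {"op": "send_rows", "data": {
  "series": [
    [[0, 0, 0], [0, 0, 0], -0.7],
    [[0, 0, 0], [0, 0, 0], -0.7],
    [[0, 0, 0], [0, 0, 0], -0.7],
    [[-40, 0, 0], [0, 0, 0], -0.7],
    [[-80, 0, 0], [0, 0, 0], -1],
    [[-100, 0, 0], [0, 0, 0], -1],
    [[-100, 0, 0], [0, 0, 0], -1]
  ]
}}

```text
time_s: 34.08
tool_pos: [638.6, -4.0, 173.4]
tool_rot: [[0.003, 0.245, 0.969], [0.001, 0.969, -0.245], [-1.0, 0.002, 0.003]]
force: [0.2, -0.5, -0.4]
width: 87.9
```

Run:
```python
from h import *
im=r.snapshot("wrist");crop(im,0,0,512,384,"w14.png",1.5)
plan((429,1,150,80.8),(429,1,20,80.8))
```

```text
t 34.1 pos [637.7  -4.  171.8] jaw 75.8 w 87.8 F [-0.  -1.2 -0.1] j [-9. 28.  7. 94. -4. 58. 75.]
(429, 1, 150, 80.8) -> [21.7, -46.4, -203.6] [-0.0872, 0.0004, -0.0015] dist 210
(429, 1, 20, 80.8) -> [151.7, -46.6, -203.6] [-0.0872, 0.0004, -0.0015] dist 258
```

View pics/w14.png

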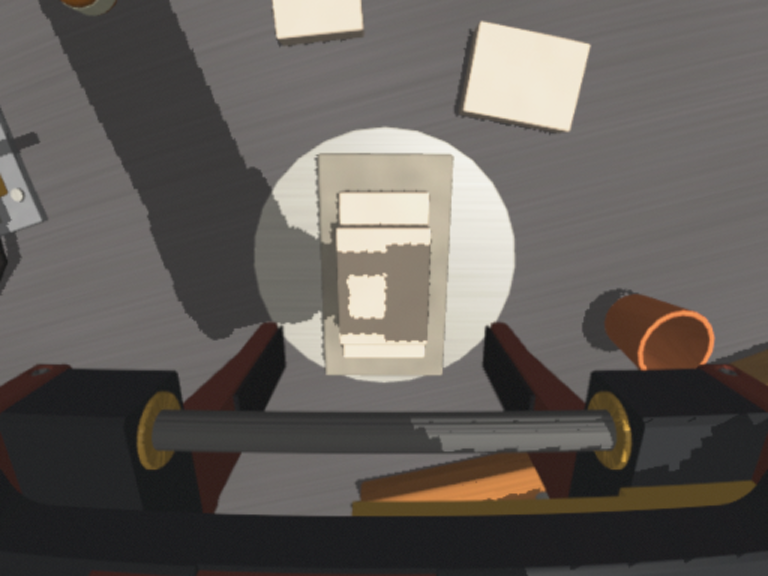

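>>> {"op": "send_rows", "data": {
  "series": [
    [[0, -46, -204], [-0.087, 0, 0], -1],
    [[0, -46, -204], [-0.087, 0, 0], -1],
    [[0, -46, -204], [-0.087, 0, 0], -1],
    [[22, -46.5, -203.6], [-0.087, 0, 0], -1],
    [[22, -46.5, -203.6], [-0.087, 0, 0], -1],
    [[22, -46.5, -203.6], [-0.087, 0, 0], -1]
  ]
}}

```text
time_s: 34.88
tool_pos: [430.1, 0.9, 149.9]
tool_rot: [[0.0, 0.16, 0.987], [0.001, 0.987, -0.16], [-1.0, 0.001, 0.0]]
force: [0.5, -0.7, -0.5]
width: 87.8
```

Run:
```python
from h import *
im=r.snapshot("wrist");crop(im,0,0,512,384,"w15.png",1.5)
im2=r.snapshot("side");cv2.imwrite("pics/d15.png",im2[:,:,::-1]);c2=r.camera_info("side")
im3=r.snapshot("scene");c3=r.camera_info("scene")
for cc,ii,n in ((c2,im2,"side"),(c3,im3,"scene")):
    print(n,"sh3",topfit(n,cc,ii,(530,130),80,60,18),"A",topfit(n,cc,ii,(638,-3),80,60,70,thr=225,win=15))
plan((429,1,20,80.8))
```

```text
side sh3 (array([526.3, 125.8,  67. ]), np.float64(0.003), 4691) A (array([639.7,  -5.7, -13.7]), np.float64(0.014), 6127)
scene sh3 (array([527.9, 129.8,  65.7]), np.float64(0.008), 4890) A (array([635.4,  -2.2, -13.7]), np.float64(0.199), 6499)
t 35.0 pos [430.2   0.9 150. ] jaw 80.8 w 87.8 F [0.2 0.2 0.4] j [-11.  11.   5. 123.  -1.  46.  76.]
(429, 1, 20, 80.8) -> [130.0, -0.2, -1.2] [-0.0003, 0.0003, -0.0013] dist 130
```

View pics/w15.png

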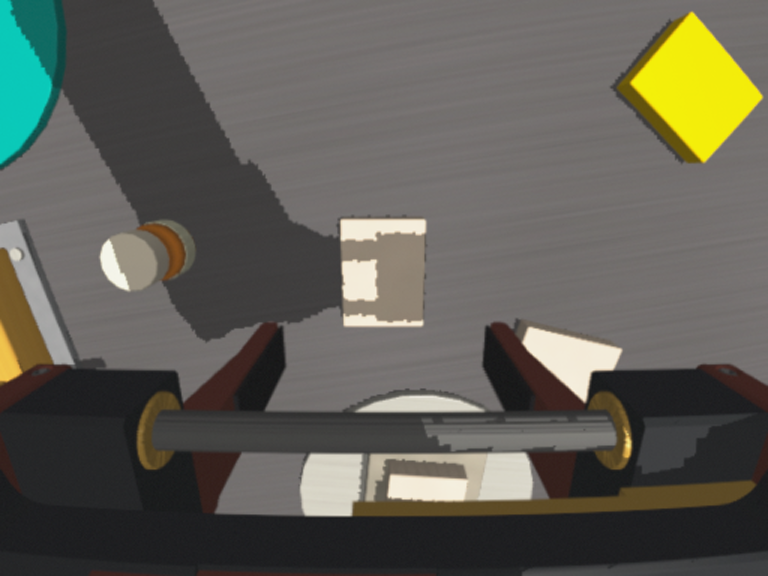

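View pics/d15.png

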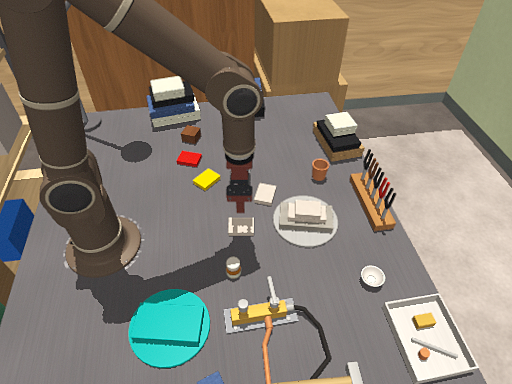

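Run:
```python
from h import *
c=r.camera_info("wrist")
f=lambda u,v,z:pix2w(c,((u+.5)/1.5-.5,(v+.5)/1.5-.5),z)[:2]
print(np.mean([f(*p,18) for p in [(340,219),(425,219),(424,326),(343,326)]],0))
```

```text
[428.54956966   1.17175124]
```

>>> {"op": "send_rows", "data": {
  "series": [
    [[60, 0, -1.5], [0, 0, 0], -1],
    [[108, 0, -1.5], [0, 0, 0], -1],
    [[130, 0, -1.5], [0, 0, 0], -1],
    [[130, 0, -1.5], [0, 0, 0], -1],
    [[130, 0, -1.5], [0, 0, 0], -1],
    [[130, 0, -1.5], [0, 0, 0], 1],
    [[130, 0, -1.5], [0, 0, 0], 1],
    [[130, 0, -1.5], [0, 0, 0], 1],
    [[130, 0, -1.5], [0, 0, 0], 1],
    [[130, 0, -1.5], [0, 0, 0], 1]
  ]
}}

```text
time_s: 36.28
tool_pos: [427.7, 1.3, 20.3]
tool_rot: [[0.001, 0.16, 0.987], [0.001, 0.987, -0.16], [-1.0, 0.001, 0.0]]
force: [-1.7, -0.1, 7.3]
width: 59.8
```

Run:
```python
from h import *
plan((429,1,165,80.8),(638,-3.5,165,75.8),(638,-3.5,100,75.8))
```

```text
t 36.3 pos [427.7   1.3  20.3] jaw 80.8 w 59.8 F [-1.7 -0.1  7.3] j [-10.  25.   4. 129.  -4.  27.  78.]
(429, 1, 165, 80.8) -> [-144.7, 0.2, 1.4] [-0.0003, 0.0004, -0.0015] dist 145
(638, -3.5, 165, 75.8) -> [-144.6, 29.2, 208.5] [0.087, 0.0003, -0.0015] dist 255
(638, -3.5, 100, 75.8) -> [-79.6, 29.1, 208.4] [0.087, 0.0003, -0.0015] dist 225
```

>>> {"op": "send_rows", "data": {
  "series": [
    [[-50, 0, 0], [0, 0, 0], 1],
    [[-100, 0, 0], [0, 0, 0], 1],
    [[-145, 0, 0], [0, 0, 0], 1],
    [[-145, 7, 50], [0.02, 0, 0], 1],
    [[-145, 14, 100], [0.04, 0, 0], 1],
    [[-145, 21, 150], [0.06, 0, 0], 1],
    [[-145, 29, 208], [0.087, 0, 0], 1],
    [[-145, 29, 208], [0.087, 0, 0], 1],
    [[-145, 29, 208], [0.087, 0, 0], 1],
    [[-110, 29, 208], [0.087, 0, 0], 1],
    [[-90, 29, 208], [0.087, 0, 0], 1],
    [[-80, 29, 208], [0.087, 0, 0], 1],
    [[-80, 29, 208], [0.087, 0, 0], 1]
  ]
}}

```text
time_s: 37.9
tool_pos: [636.6, -3.5, 99.8]
tool_rot: [[-0.001, 0.245, 0.969], [0.001, 0.969, -0.245], [-1.0, 0.001, -0.001]]
force: [0.4, -0.5, -1.2]
width: 59.8
```

Run:
```python
from h import *
im=r.snapshot("wrist");crop(im,0,0,512,384,"w16.png",1.5)
plan((638,-3.5,90,75.8))
```

```text
t 38.0 pos [637.2  -3.6 100.5] jaw 75.8 w 59.9 F [-0.2 -0.1  0.1] j [-9. 33.  7. 98. -5. 50. 76.]
(638, -3.5, 90, 75.8) -> [10.5, 0.2, 0.7] [0.0, 0.0001, -0.0014] dist 11
```

View pics/w16.png

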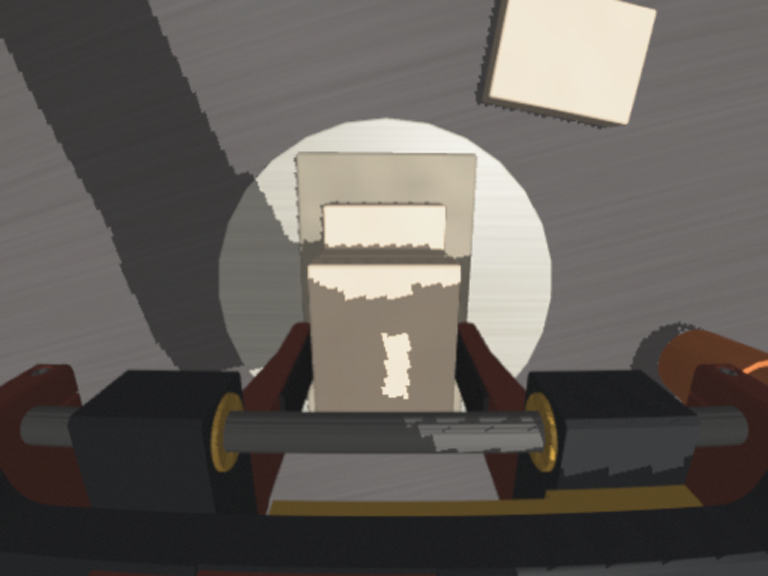

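Tile B hangs centred over the long tile. Setting it down.

>>> {"op": "send_rows", "data": {
  "series": [
    [[4, 0, 0.7], [0, 0, 0], 1],
    [[8, 0, 0.7], [0, 0, 0], 1],
    [[10, 0, 0.7], [0, 0, 0], 1],
    [[10, 0, 0.7], [0, 0, 0], 1]
  ]
}}

```text
time_s: 38.45
tool_pos: [638.0, -3.7, 90.4]
tool_rot: [[0.0, 0.245, 0.969], [0.001, 0.969, -0.245], [-1.0, 0.001, -0.0]]
force: [-2.3, -0.1, 4.3]
width: 59.8
```

>>> {"op": "send_rows", "data": {
  "series": [
    [[0, 0, 0], [0, 0, 0], -0.7],
    [[0, 0, 0], [0, 0, 0], -0.7],
    [[0, 0, 0], [0, 0, 0], -0.7],
    [[-40, 0, 0], [0, 0, 0], -0.7],
    [[-80, 0, 0], [0, 0, 0], -1],
    [[-100, 0, 0], [0, 0, 0], -1],
    [[-100, 0, 0], [0, 0, 0], -1]
  ]
}}

```text
time_s: 39.33
tool_pos: [639.0, -3.8, 191.4]
tool_rot: [[0.003, 0.245, 0.969], [0.002, 0.969, -0.245], [-1.0, 0.002, 0.003]]
force: [0.0, 0.4, -0.4]
width: 88.0
```

Run:
```python
from h import *
im=r.snapshot("wrist");crop(im,0,0,512,384,"w17.png",1.5)
plan((530,129,160,156.5),(530,129,160,-23.5))
```

```text
t 39.4 pos [638.1  -3.8 189.8] jaw 75.8 w 87.9 F [0.4 0.5 0.1] j [-10.  27.   8.  93.  -4.  60.  76.]
(530, 129, 160, 156.5) -> [29.9, 102.2, -137.4] [-1.4084, 0.0014, -0.001] dist 174
(530, 129, 160, -23.5) -> [29.9, 102.2, -137.4] [1.7332, -0.001, -0.0014] dist 174
```

View pics/w17.png

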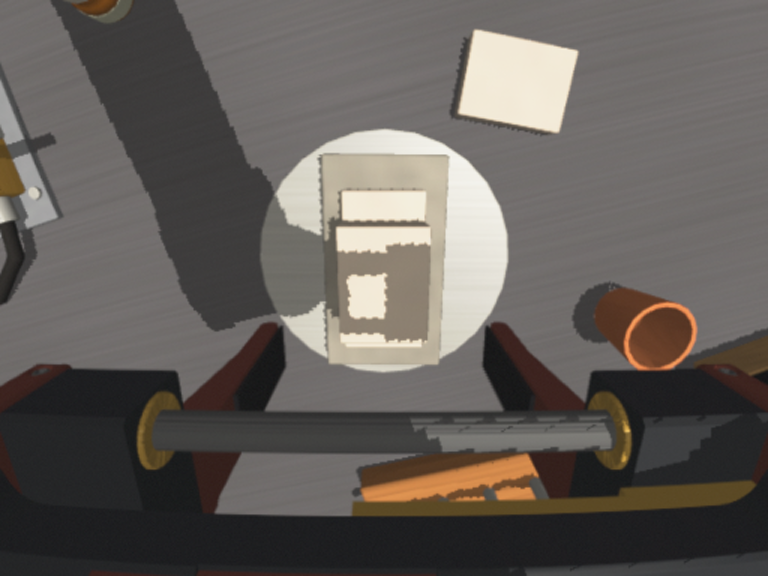

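>>> {"op": "send_rows", "data": {
  "series": [
    [[30, 102, -137], [1.73, 0, 0], -1],
    [[30, 102, -137], [1.73, 0, 0], -1],
    [[30, 102, -137], [1.73, 0, 0], -1],
    [[30, 102, -137], [1.73, 0, 0], -1],
    [[30, 102, -137], [1.73, 0, 0], -1],
    [[30, 102, -137], [1.73, 0, 0], -1],
    [[30, 102, -137], [1.73, 0, 0], -1],
    [[30, 102, -137], [1.73, 0, 0], -1],
    [[30, 102, -137], [1.73, 0, 0], -1],
    [[30, 102, -137], [1.73, 0, 0], -1],
    [[30, 102, -137], [1.73, 0, 0], -1],
    [[30, 102, -137], [1.73, 0, 0], -1]
  ]
}}

```text
time_s: 40.88
tool_pos: [529.8, 128.6, 159.2]
tool_rot: [[-0.001, 0.919, -0.395], [0.001, -0.395, -0.919], [-1.0, -0.001, -0.0]]
force: [-0.4, 0.2, -0.2]
width: 87.9
```

Run:
```python
from h import *
im=r.snapshot("wrist");crop(im,0,0,512,384,"w18.png",1.5)
plan((530,129.5,20,-23.2))
```

```text
t 40.9 pos [529.9 128.5 159.4] jaw -23.3 w 87.8 F [ 1.2  0.8 -1.2] j [-40.  22.  28. 109. -13.  52. -30.]
(530, 129.5, 20, -23.2) -> [139.4, -0.1, -0.9] [-0.0013, -0.0004, 0.0011] dist 139
```

View pics/w18.png

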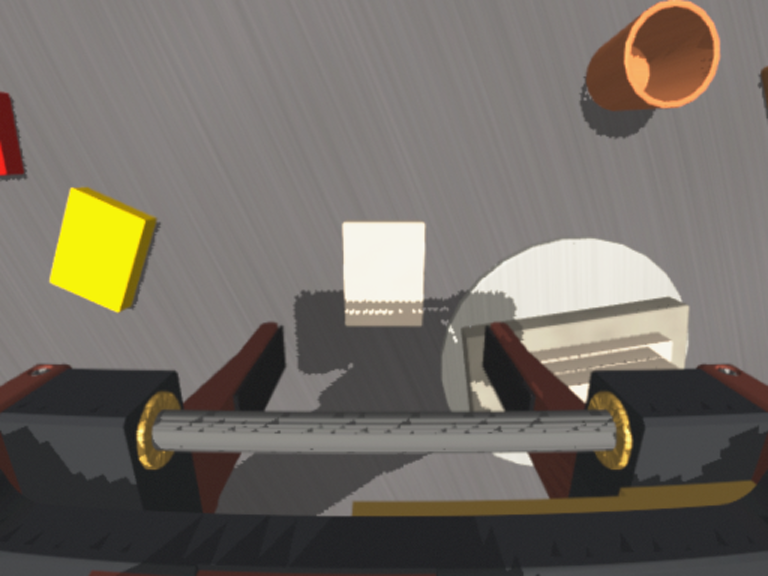

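Run:
```python
from h import *
c=r.camera_info("wrist")
f=lambda u,v,z:pix2w(c,((u+.5)/1.5-.5,(v+.5)/1.5-.5),z)[:2]
p=np.mean([f(*p,18) for p in [(343,222),(425,222),(423,326),(346,326)]],0);print(p)
R=Rd(-23.3);print(R.T@np.r_[p-[529.9,128.5],0])
```

```text
[529.82207208 127.3709165 ]
[0.         0.37503128 1.06782669]
```

>>> {"op": "send_rows", "data": {
  "series": [
    [[60, 0, 1], [0, 0, 0], -1],
    [[115, 0, 1], [0, 0, 0], -1],
    [[139, 0, 1], [0, 0, 0], -1],
    [[139, 0, 1], [0, 0, 0], -1],
    [[139, 0, 1], [0, 0, 0], -1],
    [[139, 0, 1], [0, 0, 0], 1],
    [[139, 0, 1], [0, 0, 0], 1],
    [[139, 0, 1], [0, 0, 0], 1],
    [[139, 0, 1], [0, 0, 0], 1],
    [[139, 0, 1], [0, 0, 0], 1]
  ]
}}

```text
time_s: 42.18
tool_pos: [530.0, 128.2, 21.5]
tool_rot: [[0.0, 0.918, -0.396], [0.002, -0.396, -0.918], [-1.0, -0.0, -0.002]]
force: [-2.6, 0.1, 6.0]
width: 59.8
```

Run:
```python
from h import *
plan((529,128,180,-23.2),(638,-3.7,180,75.8),(638,-3.7,118,75.8))
```

```text
t 42.2 pos [530.  128.2  21.5] jaw -23.3 w 59.8 F [-2.6  0.1  6. ] j [-35.  34.  22. 114. -21.  36. -23.]
(529, 128, 180, -23.2) -> [-158.5, -0.9, 0.3] [-0.0019, -0.0017, 0.0004] dist 159
(638, -3.7, 180, 75.8) -> [-158.7, 151.3, 78.1] [-1.7298, -0.0016, -0.0012] dist 233
(638, -3.7, 118, 75.8) -> [-96.7, 151.4, 78.2] [-1.7298, -0.0016, -0.0012] dist 196
```

>>> {"op": "send_rows", "data": {
  "series": [
    [[-50, 0, 0], [0, 0, 0], 1],
    [[-100, 0, 0], [0, 0, 0], 1],
    [[-159, 0, 0], [0, 0, 0], 1],
    [[-159, 20, 10], [-0.17, 0, 0], 1],
    [[-159, 35, 18], [-0.34, 0, 0], 1],
    [[-159, 50, 26], [-0.51, 0, 0], 1],
    [[-159, 65, 34], [-0.68, 0, 0], 1],
    [[-159, 80, 42], [-0.85, 0, 0], 1],
    [[-159, 95, 50], [-1.02, 0, 0], 1],
    [[-159, 110, 58], [-1.19, 0, 0], 1],
    [[-159, 125, 66], [-1.36, 0, 0], 1],
    [[-159, 140, 72], [-1.53, 0, 0], 1],
    [[-159, 151.3, 78.1], [-1.73, 0, 0], 1],
    [[-159, 151.3, 78.1], [-1.73, 0, 0], 1],
    [[-159, 151.3, 78.1], [-1.73, 0, 0], 1],
    [[-125, 151.4, 78.2], [-1.73, 0, 0], 1],
    [[-105, 151.4, 78.2], [-1.73, 0, 0], 1],
    [[-97, 151.4, 78.2], [-1.73, 0, 0], 1],
    [[-97, 151.4, 78.2], [-1.73, 0, 0], 1]
  ]
}}

```text
time_s: 44.55
tool_pos: [637.6, -3.4, 117.7]
tool_rot: [[-0.001, 0.246, 0.969], [0.001, 0.969, -0.246], [-1.0, 0.001, -0.001]]
force: [-0.2, 0.6, 0.2]
width: 59.6
```

Run:
```python
from h import *
im=r.snapshot("wrist");crop(im,0,0,512,384,"w19.png",1.5)
im=r.snapshot("side");crop(im,240,150,370,270,"d19.png",5)
plan((638,-4,109,75.8))
```

```text
t 44.6 pos [638.4  -3.6 118.7] jaw 75.8 w 59.7 F [-0.8  0.2 -0.3] j [-9. 31.  8. 97. -5. 52. 76.]
(638, -4, 109, 75.8) -> [9.7, -0.5, -0.3] [-0.0004, 0.0008, -0.0016] dist 10
```

View pics/w19.png

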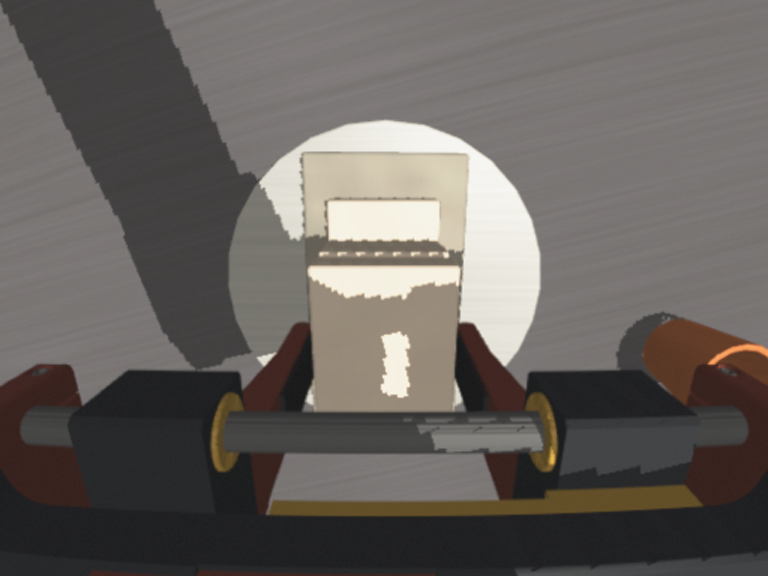

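View pics/d19.png

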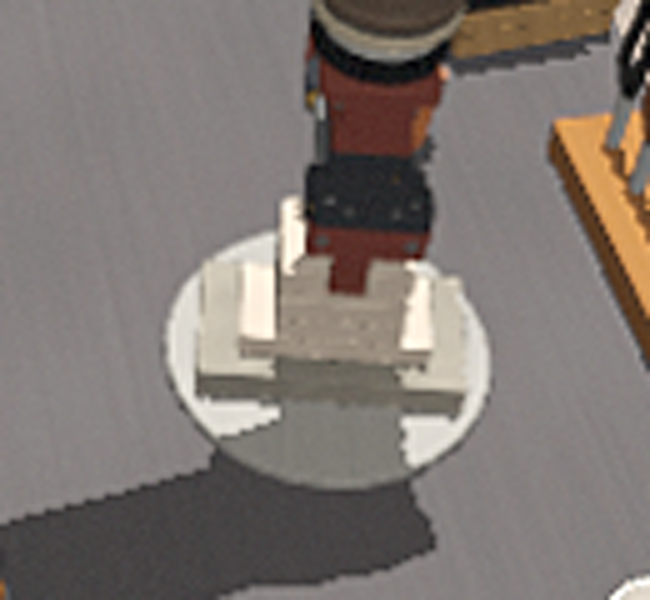

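>>> {"op": "send_rows", "data": {
  "series": [
    [[4, -0.3, -0.3], [0, 0, 0], 1],
    [[8, -0.3, -0.3], [0, 0, 0], 1],
    [[9.3, -0.3, -0.3], [0, 0, 0], 1],
    [[9.3, -0.3, -0.3], [0, 0, 0], 1]
  ]
}}

```text
time_s: 45.15
tool_pos: [637.7, -4.1, 109.5]
tool_rot: [[0.001, 0.245, 0.969], [0.001, 0.969, -0.245], [-1.0, 0.002, 0.0]]
force: [-2.4, 0.2, 6.9]
width: 59.1
```

>>> {"op": "send_rows", "data": {
  "series": [
    [[0, 0, 0], [0, 0, 0], -0.7],
    [[0, 0, 0], [0, 0, 0], -0.7],
    [[0, 0, 0], [0, 0, 0], -0.7],
    [[-40, 0, 0], [0, 0, 0], -0.7],
    [[-80, 0, 0], [0, 0, 0], -1],
    [[-120, 0, 0], [0, 0, 0], -1],
    [[-120, 0, 60], [0, 0, 0], -1],
    [[-120, 0, 60], [0, 0, 0], -1],
    [[-120, 0, 60], [0, 0, 0], -1]
  ]
}}

```text
time_s: 46.28
tool_pos: [695.1, -19.0, 227.5]
tool_rot: [[-0.002, 0.245, 0.969], [0.001, 0.969, -0.245], [-1.0, 0.001, -0.002]]
force: [0.0, -0.1, 0.7]
width: 88.0
```

Run:
```python
from h import *
c=r.camera_info("wrist");im=r.snapshot("wrist");crop(im,0,0,512,384,"w20.png",1.5)
np.save("w20c.npy",c,allow_pickle=True)
plan((450,150,260,60))
```

```text
t 46.3 pos [694.9 -18.7 227.9] jaw 75.8 w 87.6 F [-0.1 -1.1 -0.2] j [-8. 31.  9. 81. -5. 68. 77.]
(450, 150, 260, 60) -> [-31.5, 103.6, -278.9] [0.2759, -0.0019, -0.0008] dist 299
```

View pics/w20.png

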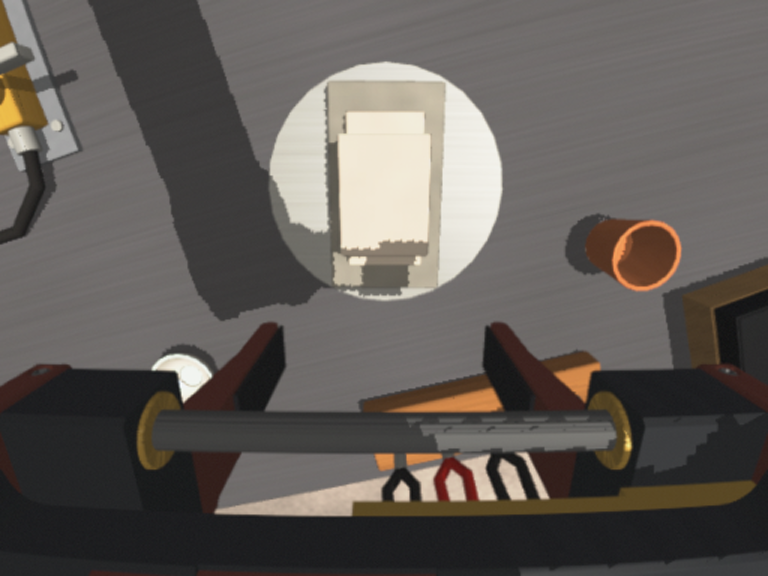

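>>> {"op": "send_rows", "data": {
  "series": [
    [[-31, 104, -279], [0.276, 0, 0], -1],
    [[-31, 104, -279], [0.276, 0, 0], -1],
    [[-31, 104, -279], [0.276, 0, 0], -1],
    [[-31, 104, -279], [0.276, 0, 0], -1],
    [[-31, 104, -279], [0.276, 0, 0], -1],
    [[-31, 104, -279], [0.276, 0, 0], -1],
    [[-31, 104, -279], [0.276, 0, 0], -1],
    [[-31, 104, -279], [0.276, 0, 0], -1]
  ]
}}

```text
time_s: 47.32
tool_pos: [451.3, 149.3, 259.6]
tool_rot: [[0.0, 0.502, 0.865], [0.001, 0.865, -0.502], [-1.0, 0.001, -0.0]]
force: [0.0, -0.3, -0.4]
width: 87.8
```

Run:
```python
from h import *
c=np.load("w20c.npy",allow_pickle=True).item()
f=lambda u,v,z:pix2w(c,((u+.5)/1.5-.5,(v+.5)/1.5-.5),z)[:2]
S=np.mean([f(*p,34) for p in [(328,82),(445,82),(436,289),(332,289)]],0)
T=np.mean([f(*p,106) for p in [(339,134),(431,134),(428,256),(341,256)]],0)
Lf=np.mean([f(*p,52) for p in [(346,112),(425,112)]],0); d=np.array([np.cos(np.radians(-14.2)),np.sin(np.radians(-14.2))])
print("slab",S,"top",T,"long",Lf+60*d)
plan()
for n in("side","scene"):
    im=r.snapshot(n);cc=r.camera_info(n);np.save(n+"_end.npy",im)
    cv2.imwrite(f"pics/{n}_end.png",im[:,:,::-1])
    print(n,topfit(n,cc,im,(638,-3),80,60,106,thr=225,win=18))
    for q in ["short1","long1","dish","cup","flux_jar","mandrel"]:
        for x in r.spot_in(q,n):
            if x["conf"]>.3: print(n,q,round(x["conf"],2),np.round(x["box"]))
im=np.load("side_end.npy");crop(im,260,180,350,255,"d_end.png",8)
im=np.load("scene_end.npy");crop(im,160,100,280,250,"s_end.png",4)
```

```text
slab [639.44154654  -3.05340927] top [639.67063046  -3.75449222] long [639.47369134  -2.97306013]
t 47.3 pos [451.3 149.3 259.6] jaw 59.9 w 87.8 F [ 0.  -0.3 -0.4] j [-31.   7.   7. 110.  -1.  63.  37.]
side (array([632.6, -21.9, -12. ]), np.float64(0.097), 6418)
side short1 0.8 [293. 242.  25.  18.]
side short1 0.79 [311. 208.  28.  21.]
side short1 0.76 [204. 180.  29.  18.]
side short1 0.53 [190. 159.  25.  17.]
side long1 0.79 [308. 214.  37.  20.]
side dish 0.95 [372. 277.  26.  23.]
side cup 0.53 [321. 170.  16.  21.]
side flux_jar 0.61 [233. 266.  17.  23.]
side flux_jar 0.39 [310. 217.  27.   8.]
scene (array([638.4,   9. ,  -9. ]), np.float64(0.377), 9144)
scene short1 0.88 [207. 204.  30.  17.]
scene short1 0.78 [314. 225.  22.  25.]
scene short1 0.71 [212. 190.  20.  15.]
scene short1 0.55 [346. 242.  25.  16.]
scene short1 0.44 [210. 212.  25.   7.]
scene long1 0.47 [210. 209.  36.  21.]
scene long1 0.33 [207. 203.  27.  19.]
scene cup 0.51 [208. 264.  20.  21.]
scene cup 0.49 [205. 133.  70.  58.]
scene flux_jar 0.6 [244. 157.  12.  16.]
scene flux_jar 0.59 [208. 264.  19.  21.]
scene mandrel 0.86 [321. 307.  18.  26.]
```

View pics/side_end.png

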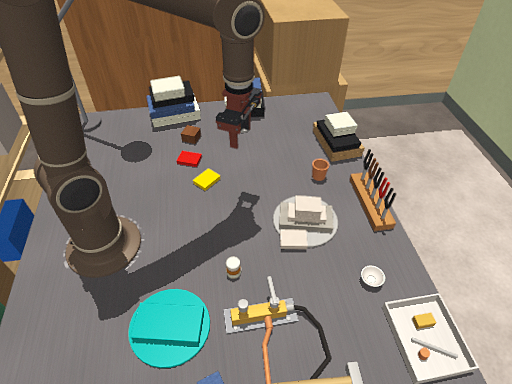

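View pics/scene_end.png

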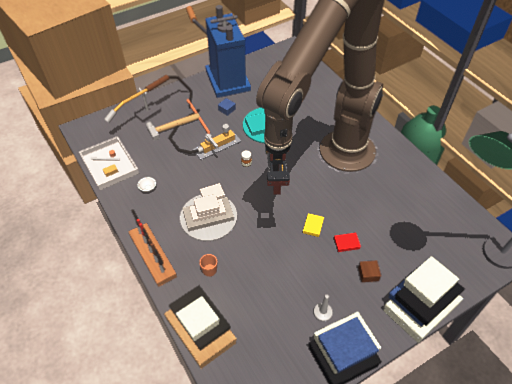

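View pics/d_end.png

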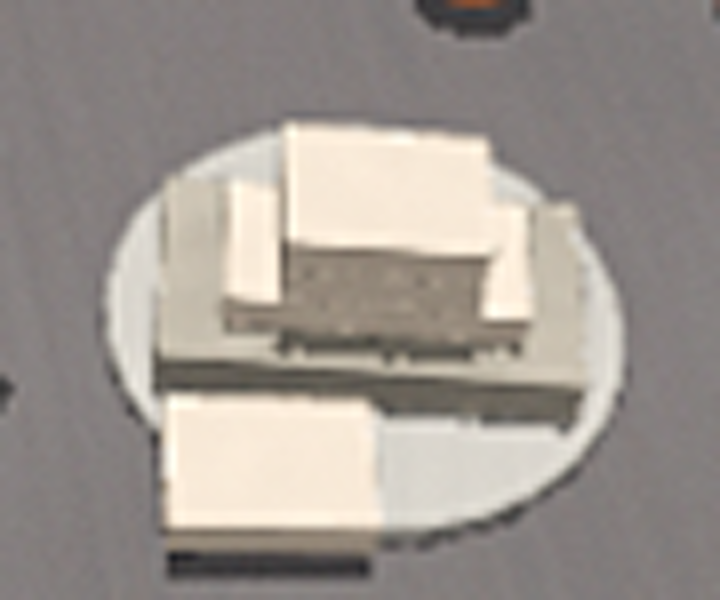

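View pics/s_end.png

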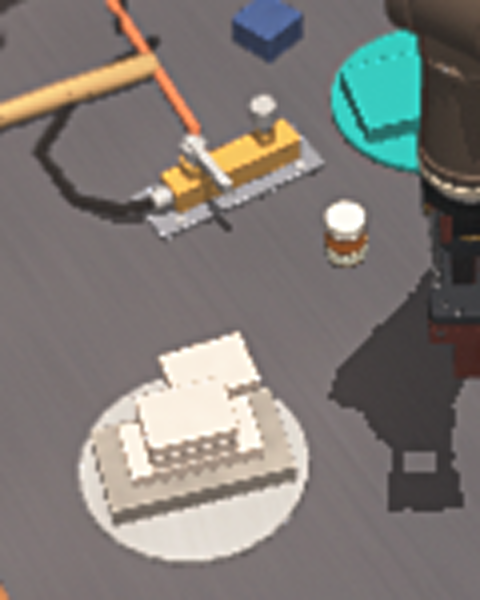

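Run:
```python
from h import *
for n in("side","scene"):
    im=np.load(n+"_end.npy");cc=r.camera_info(n)
    p=(595,-80) 
    for z in (28,40): print(n,z,topfit(n,cc,im,p,80,60,z,thr=225,win=14))
    for z in (88,): print(n,"pile",z,topfit(n,cc,im,(638,-3),80,60,z,thr=225,win=13))
    print(pix2w(cc,(293.5,238) if n=="side" else (212.5,190.5),28))
plan((600,-130,240,-14))
```

```text
side 28 (array([576.5, -82.7, -10.2]), np.float64(0.02), 5403)
side 40 (array([572.9, -90.7,  -9. ]), np.float64(0.026), 5403)
side pile 88 (array([638. ,  -5.7, -13.7]), np.float64(0.011), 5610)
[576.34130241 -85.24849274  28.        ]
scene 28 (array([598.1, -60.5,  52.8]), np.float64(0.315), 7277)
scene 40 (array([595.1, -56.5,  57.6]), np.float64(0.252), 6479)
scene pile 88 (array([622.4, -15.7,  52.8]), np.float64(0.22), 6653)
[573.16424261 -80.98951916  28.        ]
t 48.0 pos [450.7 150.3 259.7] jaw 60.0 w 87.9 F [-0.5 -0.1 -0.8] j [-31.   7.   7. 110.  -1.  63.  37.]
(600, -130, 240, -14) -> [19.3, -168.1, 269.5] [1.2914, -0.0013, -0.0004] dist 318
```

Run:
```python
from h import *
plan((566,-122,200,-12))
```

```text
t 48.0 pos [450.7 150.3 259.7] jaw 60.0 w 87.9 F [-0.5 -0.1 -0.8] j [-31.   7.   7. 110.  -1.  63.  37.]
(566, -122, 200, -12) -> [59.3, -178.2, 236.1] [1.2565, -0.0013, -0.0005] dist 302
```

>>> {"op": "send_rows", "data": {
  "series": [
    [[0, -178, 236], [1.256, 0, 0], -1],
    [[0, -178, 236], [1.256, 0, 0], -1],
    [[0, -178, 236], [1.256, 0, 0], -1],
    [[0, -178, 236], [1.256, 0, 0], -1],
    [[0, -178, 236], [1.256, 0, 0], -1],
    [[59, -178, 236], [1.256, 0, 0], -1],
    [[59, -178, 236], [1.256, 0, 0], -1],
    [[59, -178, 236], [1.256, 0, 0], -1],
    [[59, -178, 236], [1.256, 0, 0], -1],
    [[59, -178, 236], [1.256, 0, 0], -1]
  ]
}}

```text
time_s: 49.28
tool_pos: [566.4, -121.8, 201.1]
tool_rot: [[0.001, 0.979, -0.206], [0.001, -0.206, -0.979], [-1.0, 0.001, -0.002]]
force: [0.7, 0.0, -0.1]
width: 87.9
```

Run:
```python
from h import *
c=r.camera_info("wrist");im=r.snapshot("wrist");crop(im,0,0,512,384,"w21.png",1.5)
np.save("w21c.npy",c,allow_pickle=True);np.save("w21.npy",im)
im=r.snapshot("side");crop(im,260,180,350,255,"d21.png",8)
plan()
```

```text
t 49.4 pos [ 566.3 -121.8  200.9] jaw -11.9 w 87.7 F [-0.4 -0.2 -0.5] j [-14.  22.  28. 102. -12.  59.   7.]
```

View pics/w21.png

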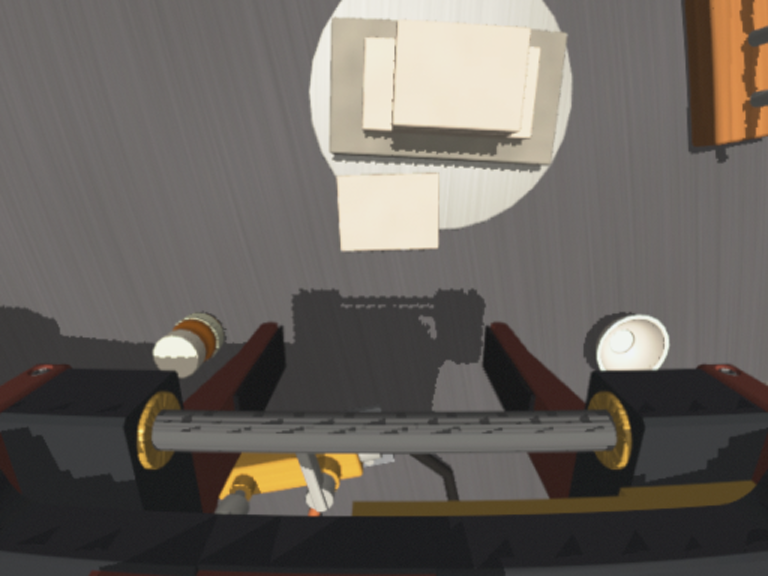

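View pics/d21.png

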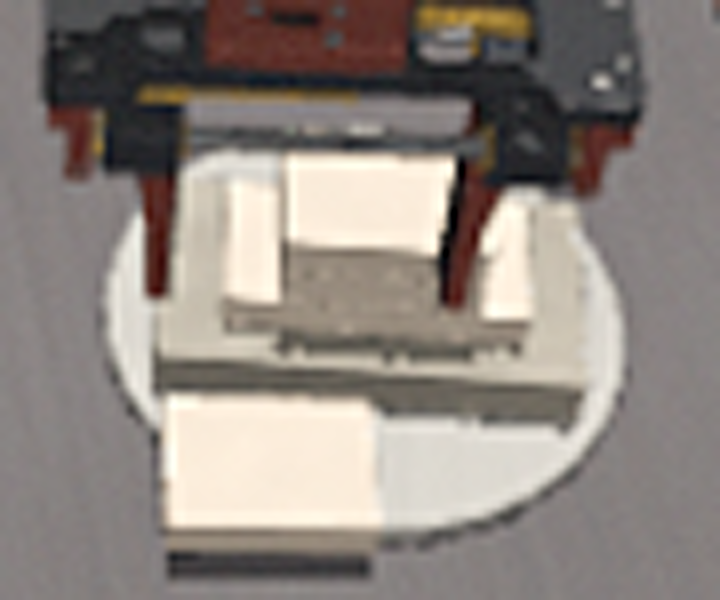

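Run:
```python
from h import *
c=np.load("w21c.npy",allow_pickle=True).item()
f=lambda u,v,z:pix2w(c,((u+.5)/1.5-.5,(v+.5)/1.5-.5),z)[:2]
for z in (18,28,34):
    C=np.array([f(*p,z) for p in [(337,174),(437,173),(438,248),(342,250)]])
    print(z,C.round(1).tolist(),C.mean(0).round(1),[np.linalg.norm(C[i]-C[(i+1)%4]).round(1) for i in range(4)],[np.degrees(np.arctan2(*(C[b]-C[a])[::-1])).round(1) for a,b in((0,1),(3,2),(0,3),(1,2))])
s=np.array([638.5,-2.5]);ux=np.array([.9694,-.2453]);uy=np.array([.2453,.9694])
C=np.array([f(*p,28) for p in [(337,174),(437,173),(438,248),(342,250)]])
print(np.c_[(C-s)@ux,(C-s)@uy].round(1),np.linalg.norm(C.mean(0)-s))
# pile: top tile z=88, long z=52
print("pile top",np.mean([f(*p,88) for p in [(397,20),(530,29),(523,133),(393,126)]],0))
P=[f(*p,88) for p in [(397,20),(530,29),(523,133),(393,126)]];print(np.degrees(np.arctan2(*(P[1]-P[0])[::-1])),np.linalg.norm(P[1]-P[0]))
print("slab edge",(np.array([f(330,154,34),f(552,164,34)])-s)@uy)
```

```text
18 [[545.1, -43.2], [623.7, -58.8], [614.0, -119.1], [534.7, -104.3]] [579.4 -81.4] [np.float64(80.2), np.float64(61.1), np.float64(80.6), np.float64(62.0)] [np.float64(-11.3), np.float64(-10.6), np.float64(-99.6), np.float64(-99.2)]
28 [[546.2, -43.4], [622.4, -58.5], [613.0, -117.0], [536.2, -102.6]] [579.4 -80.4] [np.float64(77.7), np.float64(59.3), np.float64(78.2), np.float64(60.1)] [np.float64(-11.3), np.float64(-10.6), np.float64(-99.6), np.float64(-99.2)]
34 [[546.9, -43.5], [621.7, -58.4], [612.4, -115.8], [537.0, -101.6]] [579.5 -79.8] [np.float64(76.3), np.float64(58.1), np.float64(76.7), np.float64(59.0)] [np.float64(-11.3), np.float64(-10.6), np.float64(-99.6), np.float64(-99.2)]
[[ -79.5  -62.2]
 [  -1.8  -58.3]
 [   3.4 -117.3]
 [ -74.7 -122.2]] 97.7417922062357
pile top [639.11778201  -4.49411673]
-14.498909902947084 78.973964575377
slab edge [-47.68048294 -47.12498578]
```

Run:
```python
from h import *
plan((579.4,-80.4,75,-11))
```

```text
t 49.4 pos [ 566.3 -121.8  200.9] jaw -11.9 w 87.7 F [-0.4 -0.2 -0.5] j [-14.  22.  28. 102. -12.  59.   7.]
(579.4, -80.4, 75, -11) -> [126.0, 4.2, -43.1] [-0.016, -0.0016, -0.0006] dist 133
```

>>> {"op": "send_rows", "data": {
  "series": [
    [[60, 4.2, -43], [-0.016, 0, 0], -1],
    [[100, 4.2, -43], [-0.016, 0, 0], -1],
    [[126, 4.2, -43], [-0.016, 0, 0], -1],
    [[126, 4.2, -43], [-0.016, 0, 0], -1],
    [[126, 4.2, -43], [-0.016, 0, 0], -1],
    [[126, 4.2, -43], [-0.016, 0, 0], -1],
    [[126, 4.2, -43], [-0.016, 0, 0], -1]
  ]
}}

```text
time_s: 50.25
tool_pos: [579.7, -80.6, 75.5]
tool_rot: [[0.002, 0.981, -0.192], [0.001, -0.192, -0.981], [-1.0, 0.001, -0.002]]
force: [0.5, -0.4, 0.2]
width: 88.0
```

Run:
```python
from h import *
c=r.camera_info("wrist");im=r.snapshot("wrist");crop(im,100,100,412,384,"w22.png",2)
np.save("w22c.npy",c,allow_pickle=True)
plan((579.4,-80.4,30,-11))
```

```text
t 50.3 pos [579.5 -80.6  75.3] jaw -11.1 w 87.6 F [-0.1 -0.4 -0.5] j [-14.  32.  24. 107. -18.  45.   8.]
(579.4, -80.4, 30, -11) -> [45.3, -0.2, -0.1] [-0.001, -0.0016, -0.0011] dist 45
```

View pics/w22.png

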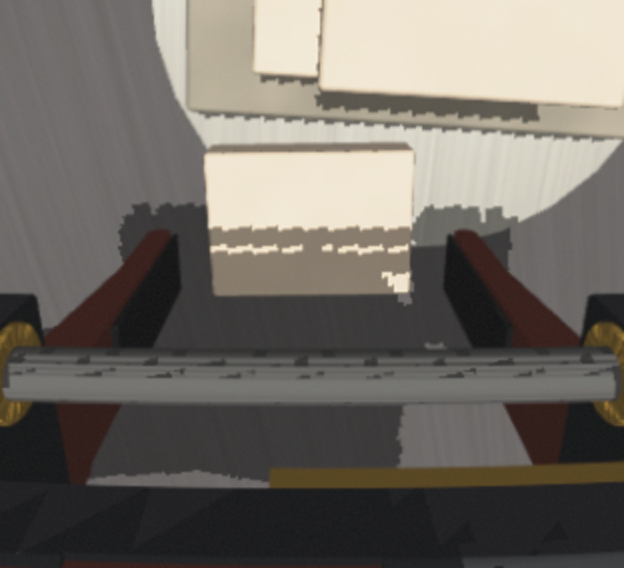

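Run:
```python
from h import *
c=np.load("w22c.npy",allow_pickle=True).item()
f=lambda u,v,z:pix2w(c,((u+.5)/2-.5+100,(v+.5)/2-.5+100),z)[:2]
for z in (18,24,28):
    C=np.array([f(*p,z) for p in [(206,153),(413,149),(410,294),(214,295)]])
    print(z,C.mean(0).round(1),[np.linalg.norm(C[i]-C[(i+1)%4]).round(1) for i in range(4)],[np.degrees(np.arctan2(*(C[b]-C[a])[::-1])).round(1) for a,b in((0,1),(3,2))],(Rd(-11.1).T@np.r_[C.mean(0)-[579.5,-80.6],0]).round(1))
```

```text
18 [578.9 -84.2] [np.float64(81.9), np.float64(63.5), np.float64(84.0), np.float64(62.3)] [np.float64(-9.9), np.float64(-10.7)] [0.  0.1 3.7]
24 [579.4 -82. ] [np.float64(79.5), np.float64(61.7), np.float64(81.5), np.float64(60.5)] [np.float64(-9.9), np.float64(-10.7)] [0.  0.1 1.4]
28 [579.7 -80.5] [np.float64(77.9), np.float64(60.5), np.float64(79.9), np.float64(59.3)] [np.float64(-9.9), np.float64(-10.7)] [ 0.   0.1 -0.1]
```

>>> {"op": "send_rows", "data": {
  "series": [
    [[15, 0, 0], [-0.01, 0, 0], -1],
    [[28, 0, 0], [-0.01, 0, 0], -1],
    [[34, 0, 0], [-0.01, 0, 0], -1],
    [[34, 0, 0], [-0.01, 0, 0], -1]
  ]
}}

```text
time_s: 50.8
tool_pos: [578.5, -80.5, 39.5]
tool_rot: [[-0.002, 0.983, -0.182], [0.001, -0.182, -0.983], [-1.0, -0.002, -0.001]]
force: [0.9, 0.3, -0.2]
width: 87.5
```

Run:
```python
from h import *
im=r.snapshot("wrist");crop(im,100,100,412,384,"w23.png",2)
plan((579.5,-80.5,30,-11))
```

```text
t 50.9 pos [578.9 -80.6  40. ] jaw -10.5 w 87.5 F [-0.5  0.7 -0.1] j [-13.  35.  22. 108. -19.  41.  10.]
(579.5, -80.5, 30, -11) -> [10.0, 0.6, -0.2] [0.0088, -0.001, 0.001] dist 10
```

View pics/w23.png

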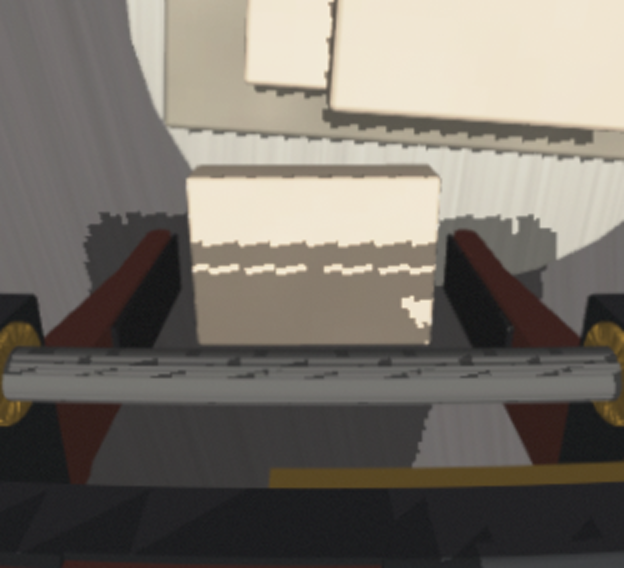

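>>> {"op": "send_rows", "data": {
  "series": [
    [[5, 0.6, 0], [0, 0, 0], -1],
    [[9, 0.6, 0], [0, 0, 0], -1],
    [[9.5, 0.6, 0], [0, 0, 0], -1],
    [[9.5, 0.6, 0], [0, 0, 0], -1]
  ]
}}

```text
time_s: 51.35
tool_pos: [579.7, -80.6, 30.9]
tool_rot: [[-0.0, 0.983, -0.182], [0.001, -0.182, -0.983], [-1.0, -0.0, -0.001]]
force: [-1.0, 0.4, 0.1]
width: 87.6
```

>>> {"op": "send_rows", "data": {
  "series": [
    [[0, 0, 0], [0, 0, 0], 1],
    [[0, 0, 0], [0, 0, 0], 1],
    [[0, 0, 0], [0, 0, 0], 1],
    [[0, 0, 0], [0, 0, 0], 1]
  ]
}}

```text
time_s: 51.85
tool_pos: [579.7, -80.5, 31.0]
tool_rot: [[0.0, 0.983, -0.182], [0.001, -0.182, -0.983], [-1.0, -0.0, -0.001]]
force: [0.3, -0.8, 1.3]
width: 79.8
```

Run:
```python
from h import *
im=r.snapshot("wrist");crop(im,100,100,412,384,"w24.png",2)
plan((579.5,-80.5,150,-11))
```

```text
t 51.9 pos [579.7 -80.6  31. ] jaw -10.5 w 79.3 F [ 0.5 -0.9  1.8] j [-13.  35.  22. 108. -20.  40.  10.]
(579.5, -80.5, 150, -11) -> [-119.0, -0.2, -0.2] [0.0091, -0.0013, 0.0001] dist 119
```

View pics/w24.png

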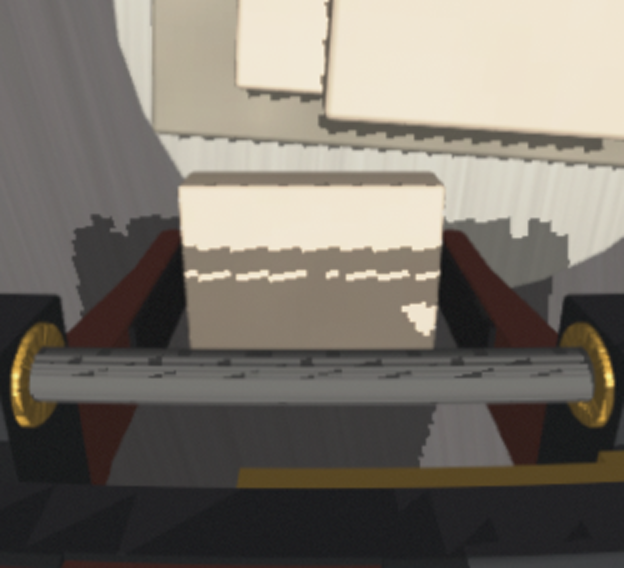

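Run:
```python
from h import *
plan((579.5,-80.5,170,-14.2),(638.4,-4,170,-14.2),(638.4,-4,119,-14.2))
```

```text
t 51.9 pos [579.7 -80.6  31. ] jaw -10.5 w 79.3 F [ 0.5 -0.9  1.8] j [-13.  35.  22. 108. -20.  40.  10.]
(579.5, -80.5, 170, -14.2) -> [-139.0, -0.2, -0.2] [0.0649, -0.0013, 0.0002] dist 139
(638.4, -4, 170, -14.2) -> [-138.9, 43.8, -86.1] [0.0649, -0.0013, 0.0002] dist 169
(638.4, -4, 119, -14.2) -> [-87.9, 43.8, -86.1] [0.0649, -0.0013, 0.0002] dist 131
```

>>> {"op": "send_rows", "data": {
  "series": [
    [[-35, 0, 0], [0, 0, 0], 1],
    [[-70, 0, 0], [0, 0, 0], 1],
    [[-105, 0, 0], [0, 0, 0], 1],
    [[-139, 0, 0], [0, 0, 0], 1],
    [[-139, 22, -43], [0.03, 0, 0], 1],
    [[-139, 43.8, -86], [0.065, 0, 0], 1],
    [[-139, 43.8, -86], [0.065, 0, 0], 1],
    [[-139, 43.8, -86], [0.065, 0, 0], 1],
    [[-105, 43.8, -86], [0.065, 0, 0], 1],
    [[-88, 43.8, -86], [0.065, 0, 0], 1],
    [[-88, 43.8, -86], [0.065, 0, 0], 1]
  ]
}}

```text
time_s: 53.28
tool_pos: [637.1, -5.0, 117.8]
tool_rot: [[-0.003, 0.969, -0.247], [0.001, -0.247, -0.969], [-1.0, -0.003, -0.0]]
force: [0.4, -0.1, 0.5]
width: 80.1
```

Run:
```python
from h import *
im=r.snapshot("wrist");crop(im,50,50,462,384,"w25.png",1.7)
im=r.snapshot("side");crop(im,260,180,350,255,"d25.png",8)
plan((638.4,-4,109,-14.2))
```

```text
t 53.4 pos [638.6  -4.7 119.6] jaw -14.3 w 79.8 F [-0.1 -0.9 -0.7] j [-21.  33.  25.  97. -17.  53.  -4.]
(638.4, -4, 109, -14.2) -> [10.6, -0.4, -0.7] [-0.001, -0.0012, -0.0001] dist 11
```

View pics/w25.png

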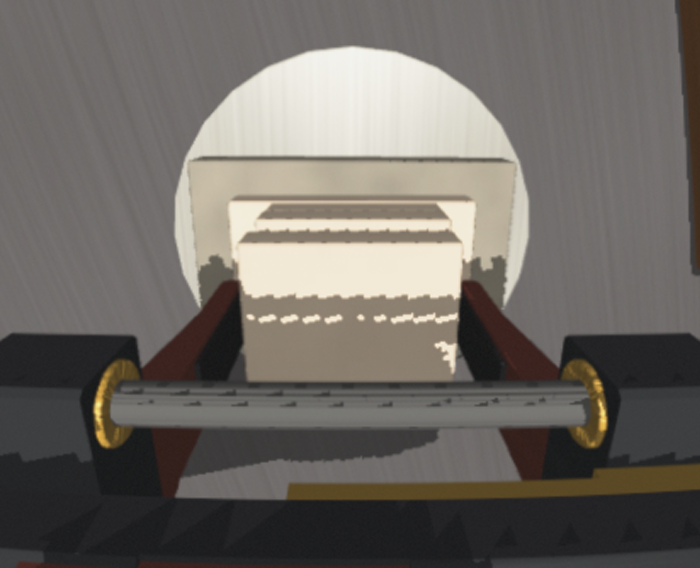

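View pics/d25.png

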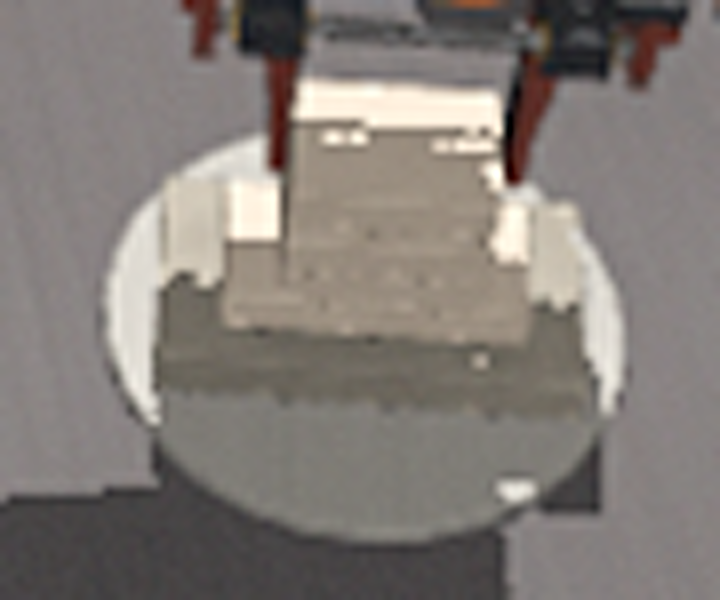

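>>> {"op": "send_rows", "data": {
  "series": [
    [[4, 0, -0.5], [0, 0, 0], 1],
    [[8, 0, -0.5], [0, 0, 0], 1],
    [[10, 0, -0.5], [0, 0, 0], 1],
    [[10, 0, -0.5], [0, 0, 0], 1],
    [[10, 0, -0.5], [0, 0, 0], 1]
  ]
}}

```text
time_s: 54.0
tool_pos: [638.5, -3.6, 109.1]
tool_rot: [[0.0, 0.969, -0.245], [0.001, -0.245, -0.969], [-1.0, -0.0, -0.001]]
force: [-0.3, -0.8, 0.4]
width: 80.1
```

>>> {"op": "send_rows", "data": {
  "series": [
    [[1, 0, 0], [0, 0, 0], 1],
    [[1, 0, 0], [0, 0, 0], 1],
    [[1, 0, 0], [0, 0, 0], -1],
    [[1, 0, 0], [0, 0, 0], -1],
    [[1, 0, 0], [0, 0, 0], -1],
    [[1, 0, 0], [0, 0, 0], -1],
    [[-14, 0, 0], [0, 0, 0], -1],
    [[-40, 0, 0], [0, 0, 0], -1],
    [[-90, 0, 0], [0, 0, 0], -1],
    [[-120, 0, 0], [0, 0, 0], -1],
    [[-120, 0, 60], [0, 0, 0], -1],
    [[-120, 0, 60], [0, 0, 0], -1],
    [[-120, 0, 60], [0, 0, 0], -1]
  ]
}}

```text
time_s: 55.62
tool_pos: [623.9, -61.9, 229.8]
tool_rot: [[0.001, 0.969, -0.246], [0.002, -0.246, -0.969], [-1.0, 0.0, -0.002]]
force: [-0.6, 1.4, -0.1]
width: 87.6
```

Run:
```python
from h import *
plan((480,-100,270,-14))
c=r.camera_info("wrist");im=r.snapshot("wrist");crop(im,0,0,512,384,"w26.png",1.5)
np.save("w26c.npy",c,allow_pickle=True)
```

```text
t 55.6 pos [623.9 -61.9 229.8] jaw -14.3 w 87.6 F [-0.6  1.4 -0.1] j [-19.  26.  29.  93. -13.  65.  -1.]
(480, -100, 270, -14) -> [-40.4, -130.0, 72.2] [-0.0046, -0.002, -0.0003] dist 154
```

View pics/w26.png

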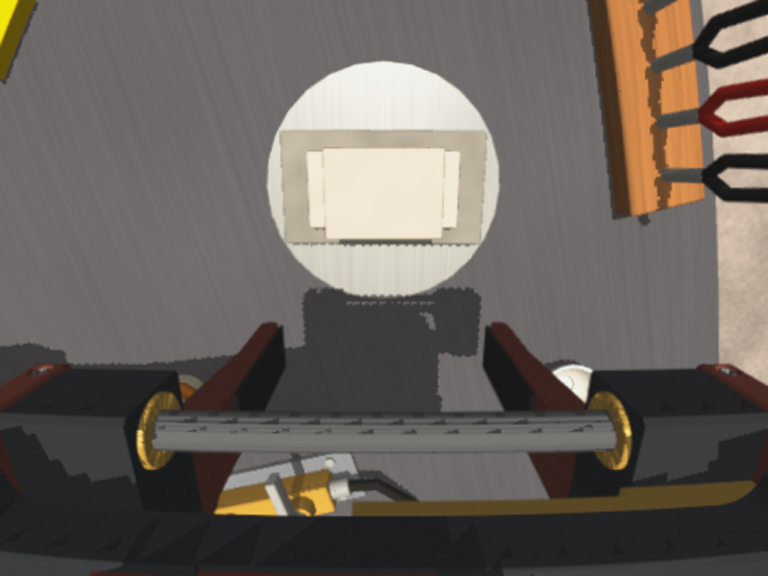

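Run:
```python
from h import *
plan((450,150,270,-14))
```

```text
t 55.7 pos [624.  -61.  229.4] jaw -14.2 w 87.8 F [-0.1  0.6 -0.7] j [-19.  26.  29.  93. -13.  65.  -1.]
(450, 150, 270, -14) -> [-40.3, -220.4, -162.1] [-0.003, -0.002, 0.0001] dist 277
```

>>> {"op": "send_rows", "data": {
  "series": [
    [[-40, -50, -37], [0, 0, 0], -1],
    [[-40, -100, -74], [0, 0, 0], -1],
    [[-40, -150, -110], [0, 0, 0], -1],
    [[-40, -220, -162], [0, 0, 0], -1],
    [[-40, -220, -162], [0, 0, 0], -1],
    [[-40, -220, -162], [0, 0, 0], -1],
    [[-40, -220, -162], [0, 0, 0], -1]
  ]
}}

```text
time_s: 56.55
tool_pos: [450.7, 149.2, 269.4]
tool_rot: [[0.0, 0.97, -0.245], [0.001, -0.245, -0.97], [-1.0, 0.0, -0.001]]
force: [-0.2, -0.8, -0.2]
width: 87.6
```

Run:
```python
from h import *
c=np.load("w26c.npy",allow_pickle=True).item()
f=lambda u,v,z:pix2w(c,((u+.5)/1.5-.5,(v+.5)/1.5-.5),z)[:2]
for n,P,z in [("slab",[(281,130),(486,131),(481,244),(285,243)],34),("top",[(323,149),(443,150),(441,238),(327,237)],106),("long far edge",[(306,151),(460,151)],52)]:
    C=np.array([f(*p,z) for p in P]);print(n,C.mean(0).round(1),np.degrees(np.arctan2(*(C[1]-C[0])[::-1])).round(1))
print("long ctr", (np.mean([f(306,151,52),f(460,151,52)],0)-30*np.array([.245,.969])).round(1))
plan()
for n in("side","scene"):
    im=r.snapshot(n)
    cv2.imwrite(f"pics/{n}_end2.png",im[:,:,::-1])
    crop(im,*((200,180,350,340) if n=="side" else (160,100,280,250)),n+"_e2.png",3.7)
```

```text
slab [638.7  -3. ] -14.5
top [638.7  -4.2] -14.7
long far edge [645.8  25.6] -14.2
long ctr [638.4  -3.5]
t 56.5 pos [450.7 149.2 269.4] jaw -14.2 w 87.6 F [-0.2 -0.8 -0.2] j [-46.   7.  24. 110.  -3.  64. -35.]
```

View pics/side_e2.png

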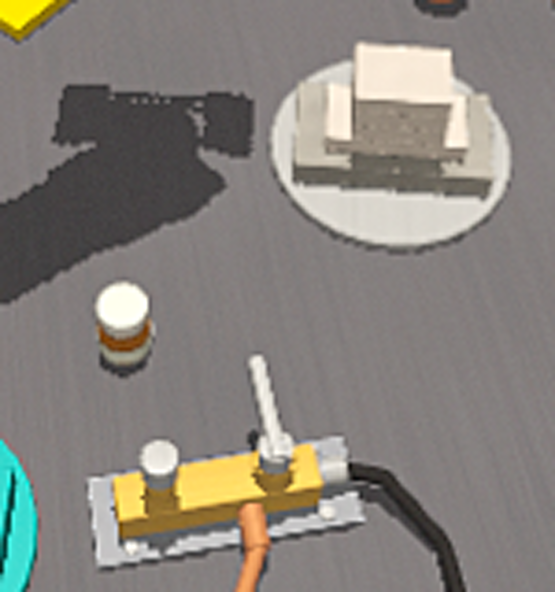

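View pics/scene_end2.png

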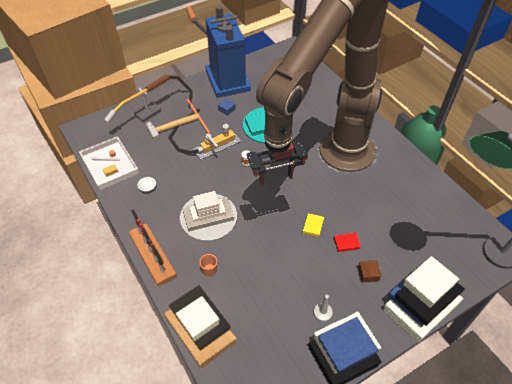

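View pics/scene_e2.png

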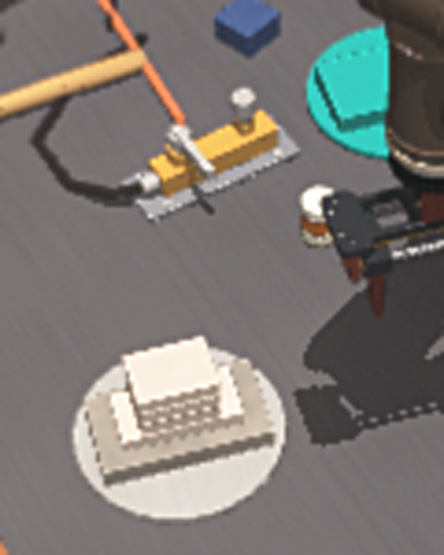

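All four tiles are stacked, the knob is down, the lever is across the bar and the bystanders stand where they were. Handing in.

```bash
python3 -c "
from station import r
print(r.finish_job())"
```

```text
the job is handed in; nothing more can be done
None
```

The station is shut down, all four tiles are piled on the slab, and I handed the job in at about 57 s. The hand-in reports no verdict.

**Gas cock:** I turned the lever to its closed stop, where the push force rose to 14 N with no further movement. The last pictures show it square across the bar.

**Bleed knob:** The grip slipped on the first pull. I gripped again, pulled the knob up to its stop, held it for about 2 s and released it. The last pictures show it down.

**Tiles:** There were one long tile and three short ones, including the askew one. I put the askew one aside, then stacked the long tile and the three short ones on top. After I had finished the pile and moved off, the top tile turned up beside the slab, on the turntable disc; I put this down to the announced knock. I picked it up and put it back.

**Last checks:**

| Item | Centre x, y (mm) | Angle |
|---|---|---|
| Slab | 638.7, -3.0 | -14.5° |
| Long tile | 638.4, -3.5 | -14.2° |
| Top tile | 638.7, -4.2 | -14.7° |

- I judged the two middle short tiles by eye in the last pictures. One of them measured within about 2 mm of the slab centre when it was uncovered.
- The jar, bowl, cup and cone look upright and unmoved.
- The two fixed cameras disagreed with each other by about 4–5 mm, so I relied on the wrist camera for placing.

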